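# Fit the splined sampler rotor, load its tapered vials and start it

### The job

Get the sampler ready to run: take the dust cap off the drive shaft and stand it in the grey parts tray, then put the aluminium rotor on the shaft and turn it under light pressure until it drops fully home on the splines. Then stand every tapered vial from the blue rack upright in a socket of the rotor, one to a socket and fully down on its taper, and when all are in, press the green start button and let it come back up. Leave the bottles and the timer standing around where they are.

Things in the scene. Friction and masses are not known exactly. Their poses are not given: they have to be found in the camera images.
- shaft_foot (a point): Fixed white drive unit, 240 x 180 mm, 45 mm high, with an upright steel shaft that does not turn. The point lies on the shaft's axis at the level of the unit's top (deck); z up, +x away from the button. Round the lowest 16 mm of the shaft stand four spline ribs at right angles, 10 mm wide, reaching 20 mm from the axis.
- shaft_tip (a point): Top of the shaft, 36 mm above the deck. The shaft is 17 mm in diameter, its top 8 mm tapering to 8 mm. The direction of the spline ribs differs from start to start, is NOT that of this point's axes and is not measured: it can be seen once the dust cap is off, or felt by turning the rotor under light pressure.
- cap_grip (a point): Orange dust cap that stands loosely over the shaft: an upside-down cup 53 mm in diameter and 42 mm tall, open below, with an upright black grip 20 mm in diameter and 38 mm tall on top (80 mm in all), 60 g. The point is on its axis, 64 mm above its lower rim, in the middle of the grip's upper part; z up. It lifts straight off.
- parts_tray_in (a point): Fixed open grey tray, 106 x 136 mm outside, 22 mm high, wall 3 mm. The point is the centre of its inner floor; x along the 106 mm side.
- rotor_foot (a point): Aluminium rotor, 400 g, 160 mm across, 94 mm tall, standing on its 48 mm square hub, 40 mm deep. Point: centre of the hub's underside; z up, x and y along a cross of slots in the hub, 13.4 mm wide: fits the ribs every quarter turn, within 4 degrees, shaft play 1 mm. Fully home it stands on the deck; out of line it rests on the ribs 16 mm higher, already guided by the shaft.
- rotor_knob (a point): Black square grip knob of the rotor, 28 x 28 mm, sides parallel to the rotor's x and y, from 52 to 94 mm above the hub's underside. The point is on the rotor's axis 76 mm above rotor_foot.
- socket0 (a point): Centre of the mouth of tapered socket 0 of the rotor, 52 mm above the hub's underside and 62 mm from the rotor's axis, 0 degrees round from its x towards its y; z up. The bore narrows from 28 mm diameter at the mouth to 20 mm at 30 mm depth, open below, the same taper as the vials; outside it is 34 mm at the mouth.
- socket1 (a point): Centre of the mouth of tapered socket 1 of the rotor, 52 mm above the hub's underside and 62 mm from the rotor's axis, 60 degrees round from its x towards its y; z up. The bore narrows from 28 mm diameter at the mouth to 20 mm at 30 mm depth, open below, the same taper as the vials; outside it is 34 mm at the mouth.
- socket2 (a point): Centre of the mouth of tapered socket 2 of the rotor, 52 mm above the hub's underside and 62 mm from the rotor's axis, 120 degrees round from its x towards its y; z up. The bore narrows from 28 mm diameter at the mouth to 20 mm at 30 mm depth, open below, the same taper as the vials; outside it is 34 mm at the mouth.
- socket3 (a point): Centre of the mouth of tapered socket 3 of the rotor, 52 mm above the hub's underside and 62 mm from the rotor's axis, 180 degrees round from its x towards its y; z up. The bore narrows from 28 mm diameter at the mouth to 20 mm at 30 mm depth, open below, the same taper as the vials; outside it is 34 mm at the mouth.
- socket4 (a point): Centre of the mouth of tapered socket 4 of the rotor, 52 mm above the hub's underside and 62 mm from the rotor's axis, 240 degrees round from its x towards its y; z up. The bore narrows from 28 mm diameter at the mouth to 20 mm at 30 mm depth, open below, the same taper as the vials; outside it is 34 mm at the mouth.
- socket5 (a point): Centre of the mouth of tapered socket 5 of the rotor, 52 mm above the hub's underside and 62 mm from the rotor's axis, 300 degrees round from its x towards its y; z up. The bore narrows from 28 mm diameter at the mouth to 20 mm at 30 mm depth, open below, the same taper as the vials; outside it is 34 mm at the mouth.
- vial0_cap (a point): Closed tapered vial with red cap, 50 g, 78 mm tall, absent in some starts. White body, 18 mm diameter at the foot to 30 mm at 42 mm height; cap 30 mm in diameter from 42 to 78 mm. Point on the axis 60 mm above the foot, at mid-cap; z up. At the start it stands in a pocket of the blue rack; seated in a socket the point is 22 to 26 mm above the mouth.
- vial1_cap (a point): Closed tapered vial with red cap, 50 g, 78 mm tall, absent in some starts. White body, 18 mm diameter at the foot to 30 mm at 42 mm height; cap 30 mm in diameter from 42 to 78 mm. Point on the axis 60 mm above the foot, at mid-cap; z up. At the start it stands in a pocket of the blue rack; seated in a socket the point is 22 to 26 mm above the mouth.
- vial2_cap (a point): Closed tapered vial with red cap, 50 g, 78 mm tall, absent in some starts. White body, 18 mm diameter at the foot to 30 mm at 42 mm height; cap 30 mm in diameter from 42 to 78 mm. Point on the axis 60 mm above the foot, at mid-cap; z up. At the start it stands in a pocket of the blue rack; seated in a socket the point is 22 to 26 mm above the mouth.
- vial3_cap (a point): Closed tapered vial with red cap, 50 g, 78 mm tall, absent in some starts. White body, 18 mm diameter at the foot to 30 mm at 42 mm height; cap 30 mm in diameter from 42 to 78 mm. Point on the axis 60 mm above the foot, at mid-cap; z up. At the start it stands in a pocket of the blue rack; seated in a socket the point is 22 to 26 mm above the mouth.
- vial4_cap (a point): Closed tapered vial with red cap, 50 g, 78 mm tall, absent in some starts. White body, 18 mm diameter at the foot to 30 mm at 42 mm height; cap 30 mm in diameter from 42 to 78 mm. Point on the axis 60 mm above the foot, at mid-cap; z up. At the start it stands in a pocket of the blue rack; seated in a socket the point is 22 to 26 mm above the mouth.
- vial5_cap (a point): Closed tapered vial with red cap, 50 g, 78 mm tall, absent in some starts. White body, 18 mm diameter at the foot to 30 mm at 42 mm height; cap 30 mm in diameter from 42 to 78 mm. Point on the axis 60 mm above the foot, at mid-cap; z up. At the start it stands in a pocket of the blue rack; seated in a socket the point is 22 to 26 mm above the mouth.
- rack_top (a point): Blue rack, 0.8 kg, 110 x 170 mm, 40 mm high; point at the centre of its top, x along the short side. 2 x 3 square pockets, 30 mm wide (22 mm in the lowest 8 mm), 34 mm deep, 60 mm apart, hold the vials.
- start_top (a point): Centre of the top of the green push button, 28 mm in diameter, on the near end of the drive unit, 18 mm above the deck, 137 mm from the shaft. Pushed down 6 mm with 5 N; springs back.
- start (a joint): Travel of the green button in m: 0 released, 0.006 fully pressed.
- reagent_bottle_c (a point): Brown reagent bottle, 48 mm in diameter, 106 mm tall; point at half height. Leave alone.
- dropper_bottle_c (a point): Brown dropper bottle, 33 mm in diameter, 88 mm tall; point at half height. Leave alone.
- bench_timer_c (a point): Grey bench timer, 58 x 64 x 20 mm; point at half height. Leave alone.

How it is judged:
On the way, in this order (a step that is already met when the one before it is completed fails the run):
1. the dust cap stands in the parts tray (horizontal distance between cap_grip and parts_tray_in below 0.05 m and z of cap_grip in the frame of parts_tray_in below 0.072 m and angle between cap_grip's own z axis and vertical below 0.15 rad), for 0.2 s.
2. the rotor is fully home on the splined shaft (all of step 1 and horizontal distance between rotor_foot and shaft_foot below 0.005 m and z of rotor_foot in the frame of shaft_foot below 0.004 m and angle between rotor_foot's own z axis and vertical below 0.05 rad), for 0.3 s.
3. every vial present is seated upright in a socket of the mounted rotor (horizontal distance between rotor_foot and shaft_foot below 0.005 m and z of rotor_foot in the frame of shaft_foot below 0.004 m and angle between rotor_foot's own z axis and vertical below 0.05 rad and angle between each of vial0_cap, vial1_cap, vial2_cap, vial3_cap, vial4_cap, vial5_cap's own z axis and vertical below 0.08 rad and ((horizontal distance between vial0_cap and socket0 below 0.005 m and z of vial0_cap in the frame of socket0 between 0.015 and 0.029 m) or (horizontal distance between vial0_cap and socket1 below 0.005 m and z of vial0_cap in the frame of socket1 between 0.015 and 0.029 m) or (horizontal distance between vial0_cap and socket2 below 0.005 m and z of vial0_cap in the frame of socket2 between 0.015 and 0.029 m) or (horizontal distance between vial0_cap and socket3 below 0.005 m and z of vial0_cap in the frame of socket3 between 0.015 and 0.029 m) or (horizontal distance between vial0_cap and socket4 below 0.005 m and z of vial0_cap in the frame of socket4 between 0.015 and 0.029 m) or (horizontal distance between vial0_cap and socket5 below 0.005 m and z of vial0_cap in the frame of socket5 between 0.015 and 0.029 m)) and ((horizontal distance between vial1_cap and socket0 below 0.005 m and z of vial1_cap in the frame of socket0 between 0.015 and 0.029 m) or (horizontal distance between vial1_cap and socket1 below 0.005 m and z of vial1_cap in the frame of socket1 between 0.015 and 0.029 m) or (horizontal distance between vial1_cap and socket2 below 0.005 m and z of vial1_cap in the frame of socket2 between 0.015 and 0.029 m) or (horizontal distance between vial1_cap and socket3 below 0.005 m and z of vial1_cap in the frame of socket3 between 0.015 and 0.029 m) or (horizontal distance between vial1_cap and socket4 below 0.005 m and z of vial1_cap in the frame of socket4 between 0.015 and 0.029 m) or (horizontal distance between vial1_cap and socket5 below 0.005 m and z of vial1_cap in the frame of socket5 between 0.015 and 0.029 m)) and ((horizontal distance between vial2_cap and socket0 below 0.005 m and z of vial2_cap in the frame of socket0 between 0.015 and 0.029 m) or (horizontal distance between vial2_cap and socket1 below 0.005 m and z of vial2_cap in the frame of socket1 between 0.015 and 0.029 m) or (horizontal distance between vial2_cap and socket2 below 0.005 m and z of vial2_cap in the frame of socket2 between 0.015 and 0.029 m) or (horizontal distance between vial2_cap and socket3 below 0.005 m and z of vial2_cap in the frame of socket3 between 0.015 and 0.029 m) or (horizontal distance between vial2_cap and socket4 below 0.005 m and z of vial2_cap in the frame of socket4 between 0.015 and 0.029 m) or (horizontal distance between vial2_cap and socket5 below 0.005 m and z of vial2_cap in the frame of socket5 between 0.015 and 0.029 m)) and ((horizontal distance between vial3_cap and socket0 below 0.005 m and z of vial3_cap in the frame of socket0 between 0.015 and 0.029 m) or (horizontal distance between vial3_cap and socket1 below 0.005 m and z of vial3_cap in the frame of socket1 between 0.015 and 0.029 m) or (horizontal distance between vial3_cap and socket2 below 0.005 m and z of vial3_cap in the frame of socket2 between 0.015 and 0.029 m) or (horizontal distance between vial3_cap and socket3 below 0.005 m and z of vial3_cap in the frame of socket3 between 0.015 and 0.029 m) or (horizontal distance between vial3_cap and socket4 below 0.005 m and z of vial3_cap in the frame of socket4 between 0.015 and 0.029 m) or (horizontal distance between vial3_cap and socket5 below 0.005 m and z of vial3_cap in the frame of socket5 between 0.015 and 0.029 m)) and ((horizontal distance between vial4_cap and socket0 below 0.005 m and z of vial4_cap in the frame of socket0 between 0.015 and 0.029 m) or (horizontal distance between vial4_cap and socket1 below 0.005 m and z of vial4_cap in the frame of socket1 between 0.015 and 0.029 m) or (horizontal distance between vial4_cap and socket2 below 0.005 m and z of vial4_cap in the frame of socket2 between 0.015 and 0.029 m) or (horizontal distance between vial4_cap and socket3 below 0.005 m and z of vial4_cap in the frame of socket3 between 0.015 and 0.029 m) or (horizontal distance between vial4_cap and socket4 below 0.005 m and z of vial4_cap in the frame of socket4 between 0.015 and 0.029 m) or (horizontal distance between vial4_cap and socket5 below 0.005 m and z of vial4_cap in the frame of socket5 between 0.015 and 0.029 m)) and ((horizontal distance between vial5_cap and socket0 below 0.005 m and z of vial5_cap in the frame of socket0 between 0.015 and 0.029 m) or (horizontal distance between vial5_cap and socket1 below 0.005 m and z of vial5_cap in the frame of socket1 between 0.015 and 0.029 m) or (horizontal distance between vial5_cap and socket2 below 0.005 m and z of vial5_cap in the frame of socket2 between 0.015 and 0.029 m) or (horizontal distance between vial5_cap and socket3 below 0.005 m and z of vial5_cap in the frame of socket3 between 0.015 and 0.029 m) or (horizontal distance between vial5_cap and socket4 below 0.005 m and z of vial5_cap in the frame of socket4 between 0.015 and 0.029 m) or (horizontal distance between vial5_cap and socket5 below 0.005 m and z of vial5_cap in the frame of socket5 between 0.015 and 0.029 m))), for 0.3 s.
4. the start button is pressed (all of step 3 and value of joint start above 0.0042 m), for 0.05 s.
At the end, for the whole second after the job is handed in: Dust cap upright on the tray floor; rotor level, hub within 4 mm of the deck and 5 mm of the shaft axis; each vial present upright (0.08 rad) in its own socket, within 5 mm of its axis, cap point 15 to 29 mm above the mouth; button back up (under 2 mm) (all of step 1 and all of step 3 and value of joint start below 0.002 m); the robot touches nothing.
It fails at once if the reagent bottle is pushed more than 40 mm away or knocked over (distance of reagent_bottle_c from where it was at the start of the episode above 0.04 m or angle between reagent_bottle_c's own z axis and vertical above 0.6 rad).
It fails at once if the dropper bottle is pushed more than 40 mm away or knocked over (distance of dropper_bottle_c from where it was at the start of the episode above 0.04 m or angle between dropper_bottle_c's own z axis and vertical above 0.6 rad).
It fails at once if the bench timer is pushed more than 40 mm away or knocked over (distance of bench_timer_c from where it was at the start of the episode above 0.04 m or angle between bench_timer_c's own z axis and vertical above 0.6 rad).
Of vial0, vial1, vial2, vial3, vial4, vial5 only 4 to 6 are there at a start; the rules pass over those that are not, and their reading is None.
At some moment in a run one of rotor, vial_rack may be knocked a few centimetres aside while the robot is not near it.
It also fails if it takes over 210 s, if anything falls off the work surface, if the arm or the gripper's body presses on something with over 40 N, if the wrist force passes 120 N, or if a joint passes its speed limit or range.

### The arm

A 7-joint arm with a two-finger parallel gripper is mounted at the origin on a cart in front of the work surface, level with it; the furniture and walls round the work are solid. World frame = base frame: x ahead of the robot, y to its left, z up, the work surface at z = 0. Lengths are in m, angles in rad, forces in N, time in s.
With the tool pointing down it reaches from about 0.425 to 0.925 m from the base axis. Payload 6.8 kg.
Tool frame: the origin (TCP) lies on the centre line of the jaws, within the pads' length; the fingertips stand 19 mm ahead of it and the grasp point (between the pads) is the TCP (r.tip_extent is the y of the fingertips in the tool frame, in m); y points along the fingers, z is the direction in which the jaws open and shut, and the axes are right-handed (so a half turn about y gives the same grasp; the last joint's range is limited). The gripper opens to 85 mm and grips with 20 to 120 N. Pads are 22 mm wide; open, the fingers measure 114 mm over their backs; the gripper's body (76 mm by 85 mm) begins 54 mm behind the grasp point. The pads swing forward as they close: fully open they stand 13 mm farther back than shut.
Start: joints at [-1.385, 0.477, 0.022, 1.555, -0.011, 1.109, -0.083], TCP at [0.195, 0.646, 0.25] pointing down, gripper open.
Joint ranges: [-2.96, 2.96], [-0.34, 2.1], [-1.41, 1.46], [0.24, 2.44], [-1.37, 4.51], [0.17, 1.92], [-2.96, 2.96]. Speed limits (rad/s): [2.39, 2.39, 3.14, 3.14, 3.14, 3.14, 3.14].

### API

Orientations are given as a rotation vector (axis times angle).
In Python, from bench import r gives the robot as it stands. The module is installed in compiled form; this text tells all that it offers.
- The arm moves only by the tool jog_arm, never from a script. Its argument "motion" is a list of rows, each a list of 3 entries, a list of its own where there are three numbers: the opening, from 0 (shut) to 1 (fully open), then the shift along the tool's x, y, z in m, then the turn, a rotation vector about the tool's x, y, z in degrees. A call has 1 to 10 rows; each row shifts and turns the commanded pose from where the row before left it, along the tool's axes as they then stand; what a row does not reach is not made up. A row lasts 1/12 s, in which the tool goes at most 41.7 mm and 7.16 degrees, less where a joint would pass 70% of its speed; a pose out of reach is approached as far as the arm can. A call with a gripper value outside its range is refused whole. The fingers move at their own pace and stop on an object; "force" is the grip in N (left out, the last holds). Time passes only in rows, so rows that do not move let the fingers close. It gives the time, the measured TCP pose, the force and the opening at its end, in the units of the state.
- r.get_obs(): the state, without advancing time (a new reading comes with each control period).
- r.grab_frame(name): name is "side" or "top"; returns a dict with "image" (400x640x3 uint8, red, green, blue), "range_z" (400x640 float32, m along the optical axis (not along the pixel's ray), 0 where there is no reading), "fx", "fy", "cx", "cy" (pixels), "xyz" and "orientation" of the camera in the world. Camera axes: x right, y down, z forward; pixel columns grow to the right and rows downward; lengths in m; the calibration is good to about 2 mm. A picture is of the moment at which its call begins.
- r.hand_in(): hands the job in, once; it reports no verdict.
The state is a dict: "clock": time; "joints": joint angles; "qvel": joint speeds; "tau": joint torques, N m; "tcp_pos": TCP position; "orientation": TCP orientation; "contact_force": force on the tool from outside, world axes, zero at the start; "moment": the same for the moment, N m; "grip_width": finger opening in m.
Only numpy, scipy, OpenCV 4.12 (cv2) and the standard library are available. Lean on these libraries where they do the work, as an engineer would, in place of code of your own. Each camera call takes 0.05 s, during which the arm holds its last target.

## Working session

There is one attempt and no reset: what is moved stays moved. The work goes in short steps, Python scripts to look and compute and a tool call to move; the robot and the scene stay as the last step left them, time stands still between calls to the robot, and variables do not carry over. Pictures are saved under pics/ and viewed, and the job is handed in when it is done.

Besides the shell and the picture viewer there is one more tool, called after "Emit:" as name([rows], argument=value, ...), one row to a line, values as JSON. jog_arm: Moves the arm, as the interface text tells. Its arguments: {"type":"object","properties":{"motion":{"type":"array","items":{"type":"array"}},"force":{"type":"number"}},"required":["motion"]}

```bash
mkdir -p pics; ls; cat > h.py <<'E'
import numpy as np,cv2
from scipy.spatial.transform import Rotation as R
from bench import r
def grab(n,save=None):
    f=r.grab_frame(n)
    if save: cv2.imwrite('pics/'+save,f['image'][:,:,::-1])
    return f
def cloud(f):
    z=f['range_z']; v,u=np.mgrid[0:z.shape[0],0:z.shape[1]]
    p=np.stack([(u-f['cx'])/f['fx']*z,(v-f['cy'])/f['fy']*z,z],-1)
    M=R.from_rotvec(f['orientation']).as_matrix()
    w=p@M.T+np.array(f['xyz']); w[z<=0]=np.nan
    return w
def ray(f,u,v,h):
    M=R.from_rotvec(f['orientation']).as_matrix()
    d=M@np.array([(u-f['cx'])/f['fx'],(v-f['cy'])/f['fy'],1]); o=np.array(f['xyz'])
    return o+d*(h-o[2])/d[2]
E
python3 - <<'E'
from h import *
o=r.get_obs()
for k in o: print(k,np.round(o[k],4))
print(R.from_rotvec(o['orientation']).as_matrix().round(3), r.tip_extent)
for n in('side','top'):
    f=grab(n,n+'0.png'); print(n,np.round(f['xyz'],3),R.from_rotvec(f['orientation']).as_matrix().round(3),f['fx'],f['cx'],f['cy'])
    np.savez(n+'0.npz',**f)
E
```

```text
pics
clock 0.0
joints [-1.3851  0.4778  0.0223  1.5564 -0.0115  1.1093 -0.0831]
qvel [-0.001  -0.0016  0.0019  0.0005 -0.0011  0.0027 -0.0003]
tau [-5.00000e-04 -5.96461e+01  1.60770e+00 -2.81175e+01  1.24000e-02
  9.50000e-03 -0.00000e+00]
tcp_pos [0.1953 0.6456 0.2494]
orientation [-1.5602  0.2307 -0.2305]
contact_force [-1.1071 -0.9317 -0.0469]
moment [-0.0239  0.0611 -0.0227]
grip_width 0.0854
[[ 0.957 -0.     0.29 ]
 [-0.29  -0.002  0.957]
 [ 0.    -1.    -0.002]] 0.019
side [ 0.598 -1.289  0.932] [[ 0.999  0.026 -0.041]
 [ 0.049 -0.569  0.821]
 [-0.002 -0.822 -0.569]] 441.47923254285377 316.3306000722212 198.80415735251353
top [ 0.013 -0.3    1.573] [[ 0.42  -0.845  0.33 ]
 [-0.907 -0.39   0.157]
 [-0.004 -0.365 -0.931]] 519.0155898854224 321.95656806899365 205.4526756482559
```

View pics/top0.png

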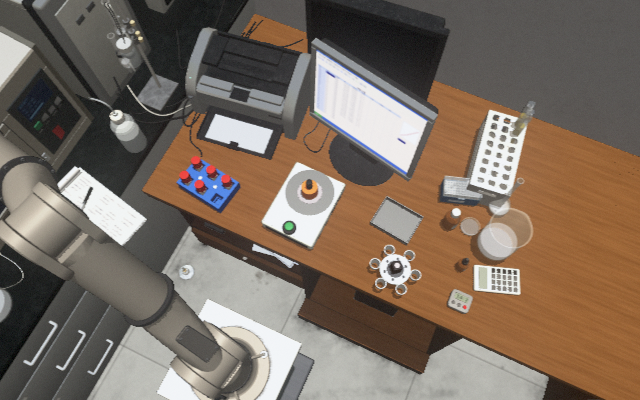

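View pics/side0.png

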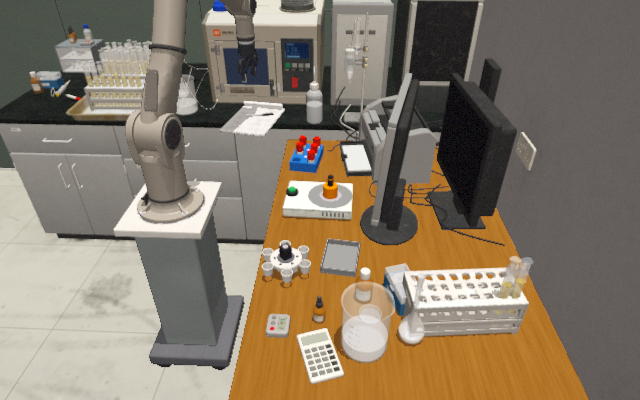

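The top view shows the orange cap at (310,188), the green button at (290,227), the tray at (397,220), the rotor at (395,267) and the blue rack at (208,183), with about 5 red caps. Next I'll measure them.

```bash
cat > m.py <<'E'
from h import *
def load(n): 
    d=np.load(n+'0.npz'); return {k:d[k] for k in d}
if __name__=='__main__':
  for n in('top','side'):
    f=load(n); w=cloud(f); hsv=cv2.cvtColor(f['image'],cv2.COLOR_RGB2HSV)
    for name,lo,hi in [('red',(0,170,90),(4,255,255)),('orange',(8,180,120),(20,255,255)),('green',(50,120,60),(85,255,255)),('blue',(105,150,60),(125,255,255))]:
        m=cv2.inRange(hsv,lo,hi)
        if name=='red': m|=cv2.inRange(hsv,(174,170,90),(180,255,255))
        k,l,s,c=cv2.connectedComponentsWithStats(m)
        for i in range(1,k):
            if s[i,4]<25: continue
            p=w[l==i]; q=p[~np.isnan(p[:,0])]
            if len(q)<5: continue
            if not(-.2<np.median(q[:,2])<.3) : continue
            mz=np.percentile(q[:,2],95); t=q[q[:,2]>mz-.006]
            print(n,name,s[i].tolist(),c[i].round(1),'med',np.median(q,0).round(4),'topz',mz.round(4),'topc',((t.min(0)+t.max(0))/2).round(4), (t.max(0)-t.min(0)).round(3))
  f=load('top'); 
  for (x,y,a,b,nm) in [(340,205,460,310,'rot'),(160,140,350,260,'unit')]:
    cv2.imwrite(f'pics/{nm}0.png',cv2.resize(f['image'][y:b,x:a,::-1],None,fx=4 if nm=='unit' else 5,fy=4 if nm=='unit' else 5,interpolation=cv2.INTER_CUBIC))
E
python3 m.py
```

```text
top red [191, 156, 9, 9, 60] [195.2 159.9] med [0.5122 0.3851 0.0836] topz 0.0902 topc [0.5125 0.3846 0.0896] [0.026 0.025 0.011]
top red [207, 165, 9, 9, 54] [210.7 169.2] med [0.5047 0.3237 0.0836] topz 0.0895 topc [0.5042 0.324  0.0878] [0.027 0.024 0.008]
top red [180, 171, 9, 8, 60] [183.8 174.6] med [0.4535 0.3922 0.0839] topz 0.0894 topc [0.4527 0.3919 0.0875] [0.027 0.025 0.008]
top red [222, 175, 8, 8, 55] [225.5 178.4] med [0.4959 0.2671 0.0846] topz 0.0895 topc [0.4948 0.2659 0.0883] [0.024 0.025 0.009]
top red [195, 180, 9, 8, 53] [199.  183.9] med [0.4454 0.3325 0.0838] topz 0.0879 topc [0.4439 0.3319 0.0859] [0.025 0.023 0.008]
top green [285, 222, 8, 8, 43] [288.3 225.7] med [0.4422 0.0198 0.0678] topz 0.0714 topc [0.441  0.02   0.0693] [0.023 0.021 0.007]
top blue [323, 118, 83, 56, 104] [364.2 145.4] med [ 0.7479 -0.0935  0.1577] topz 0.1652 topc [ 0.7471 -0.0917  0.1632] [0.07  0.295 0.008]
top blue [177, 161, 61, 48, 848] [208.6 186.5] med [0.4641 0.3103 0.0395] topz 0.046 topc [0.4732 0.3298 0.0459] [0.123 0.177 0.012]
side red [292, 77, 6, 11, 61] [294.4  82. ] m
[... 1039 characters left out ...]
.03  0.007]
side orange [404, 190, 7, 7, 36] [406.9 193.6] med [0.8698 0.1037 0.0011] topz 0.0042 topc [0.8689 0.1069 0.0026] [0.025 0.046 0.008]
side orange [412, 194, 15, 3, 39] [419.3 195.1] med [9.146e-01 9.750e-02 7.000e-04] topz 0.0054 topc [0.9122 0.0949 0.0027] [0.053 0.024 0.007]
side orange [412, 198, 18, 6, 60] [419.8 200.8] med [9.123e-01 6.010e-02 8.000e-04] topz 0.0045 topc [0.9129 0.0565 0.0025] [0.059 0.035 0.008]
side green [288, 187, 8, 6, 37] [291.7 189.7] med [0.4457 0.0157 0.0645] topz 0.071 topc [0.4458 0.0167 0.0685] [0.022 0.026 0.006]
side blue [290, 145, 33, 27, 359] [304.8 162.9] med [0.471  0.2555 0.0298] topz 0.0436 topc [0.4765 0.3239 0.0429] [0.126 0.171 0.01 ]
```

View pics/unit0.png

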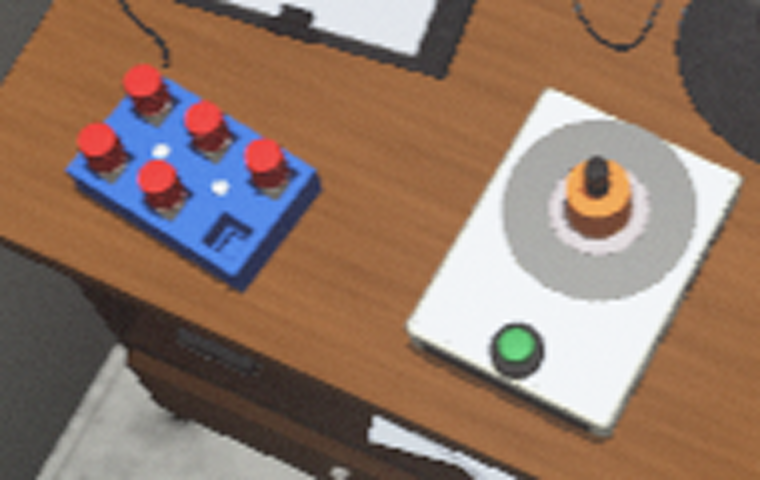

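View pics/rot0.png

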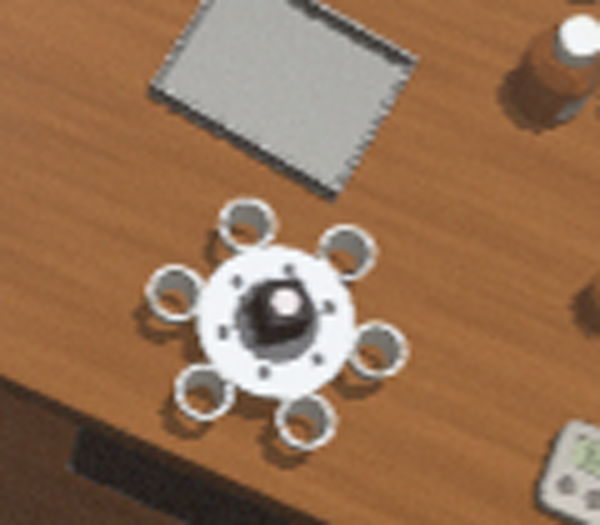

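The rack holds 5 vials; its pocket at top view (217,198) is empty. The six socket mouths are clear in the rotor crop. Now I'll cast rays.

```bash
cat > m2.py <<'E'
from m import *
f=load('top'); g=load('side'); rgb=f['image']; 
hsv=cv2.cvtColor(rgb,cv2.COLOR_RGB2HSV)
m=(cv2.inRange(hsv,(0,150,150),(5,255,255))|cv2.inRange(hsv,(172,150,150),(180,255,255)))
k,l,s,c=cv2.connectedComponentsWithStats(m)
for i in range(1,k):
    if s[i,4]>25 and c[i,0]<240 and c[i,1]<200:
        # top: fit min enclosing circle center of upper bright region
        print('cap',s[i].tolist(),c[i].round(1), ray(f,*c[i],.082).round(4))
# button
m=cv2.inRange(hsv,(50,100,60),(85,255,255));k,l,s,c=cv2.connectedComponentsWithStats(m)
for i in range(1,k):
    if s[i,4]>25: print('btn',c[i],ray(f,*c[i],.0625).round(4))
# grey disc on deck
roi=np.zeros(hsv.shape[:2],np.uint8); roi[165:220,280:340]=1
m=((cv2.inRange(hsv,(0,0,120),(180,60,195))>0)&(roi>0)).astype(np.uint8)
k,l,s,c=cv2.connectedComponentsWithStats(m); i=1+np.argmax(s[1:,4]); print('disc',s[i],)
cn,_=cv2.findContours((l==i).astype(np.uint8),cv2.RETR_EXTERNAL,cv2.CHAIN_APPROX_NONE)
e=cv2.fitEllipse(cn[0]); print(e, ray(f,*e[0],.0455))
# orange
m=cv2.inRange(hsv,(8,150,170),(22,255,255))*roi;
cn,_=cv2.findContours(m,cv2.RETR_EXTERNAL,cv2.CHAIN_APPROX_NONE); cc=max(cn,key=cv2.contourArea); e=cv2.fitEllipse(cv2.convexHull(cc)); print('orange top',e,ray(f,*e[0],.087))
# grip black in top and side
for n,F,(x0,x1,y0,y1) in (('top',f,(295,325,170,205)),('side',g,(318,345,170,195))):
    q=F['image'][y0:y1,x0:x1].max(-1)<70
    v,u=np.nonzero(q); print(n,'grip px',u.min()+x0,u.max()+x0,v.min()+y0,v.max()+y0,len(u))
    yy=v.min()+y0
# sockets
px=np.array([(247,224),(347,251),(379,350),(306,421),(204,391),(174,294)])/5.+np.array([340,205])-.4
P=np.array([ray(f,*p,.052) for p in px]);C=P.mean(0);print('rotor',C.round(4));d=P-C
print(np.hypot(d[:,0],d[:,1]).round(4)); a=np.degrees(np.arctan2(d[:,1],d[:,0]));print(a.round(1),(a%60).round(1))
# knob white top / dark
for n,q in (('tray',[(410,60),(336,195),(155,90)]),):
    for p in q: print(n,ray(f,p[0]/5+340,p[1]/5+205,.022).round(4))
for p in [(548,88),(740,178),(608,428),(410,325)]: print('unit',ray(f,p[0]/4+160,p[1]/4+140,.045).round(4))
for p in [(158,72),(320,178),(240,285),(68,170)]: print('rack',ray(f,p[0]/4+160,p[1]/4+140,.04).round(4))
for p in [(160,150),(220,187)]: print('rackdots',ray(f,p[0]/4+160,p[1]/4+140,.04).round(4))
cv2.imwrite('pics/side_z.png',cv2.resize(g['image'][120:300,255:385,::-1],None,fx=4,fy=4,interpolation=cv2.INTER_CUBIC)[:600])
E
python3 m2.py
```

```text
cap [191, 156, 9, 8, 60] [195.  159.7] [0.5138 0.3869 0.082 ]
cap [207, 165, 8, 9, 58] [210.4 169.1] [0.5054 0.3255 0.082 ]
cap [179, 171, 10, 8, 61] [183.7 174.5] [0.4534 0.3932 0.082 ]
cap [222, 175, 9, 8, 59] [225.5 178.4] [0.4969 0.2666 0.082 ]
cap [195, 180, 9, 8, 60] [198.9 183.7] [0.4459 0.3337 0.082 ]
btn [288.60714286 225.78571429] [0.4441 0.0201 0.0625]
disc [ 286  170   48   45 1255]
((309.336669921875, 192.04234313964844), (44.40404510498047, 47.406654357910156), 84.22118377685547) [0.57901683 0.01390972 0.0455    ]
orange top ((308.9046936035156, 186.89151000976562), (14.051214218139648, 15.000167846679688), 93.38512420654297) [0.57883859 0.01408638 0.087     ]
top grip px 307 311 180 188 17
side grip px 328 332 176 185 31
rotor [ 0.458  -0.3277  0.052 ]
[0.0624 0.0628 0.0631 0.0624 0.062  0.063 ]
[  38.4  -21.2  -81.5 -141.6  158.2   99.4] [38.4 38.8 38.5 38.4 38.2 39.4]
tray [ 0.6599 -0.3435  0.022 ]
tray [ 0.5566 -0.3336  0.022 ]
tray [ 0.5734 -0.2042  0.022 ]
unit [0.6587 0.0963 0.045 ]
unit [ 0.6509 -0.0788  0.045 ]
unit [ 0.4173 -0.0717  0.045 ]
unit [0.4283 0.1046 0.045 ]
rack [0.5395 0.3958 0.04  ]
rack [0.5112 0.2295 0.04  ]
rack [0.4032 0.2434 0.04  ]
rack [0.4321 0.418  0.04  ]
rackdots [0.4788 0.3592 0.04  ]
rackdots [0.4705 0.299  0.04  ]
```

```bash
python3 - <<'E'
from m import *
g=load('side')
cv2.imwrite('pics/side_z1.png',cv2.resize(g['image'][120:220,265:365,::-1],None,fx=6,fy=6,interpolation=cv2.INTER_CUBIC))
cv2.imwrite('pics/side_z2.png',cv2.resize(g['image'][230:300,250:370,::-1],None,fx=6,fy=6,interpolation=cv2.INTER_CUBIC))
E
```

```text
(no output)
```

View pics/side_z1.png

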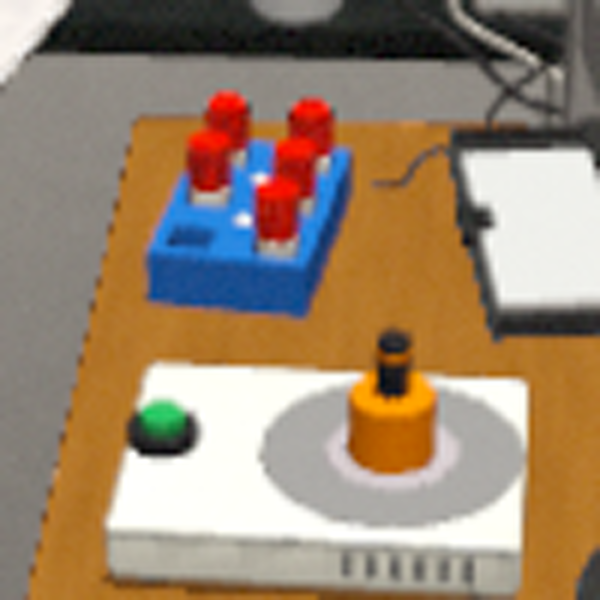

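View pics/side_z2.png

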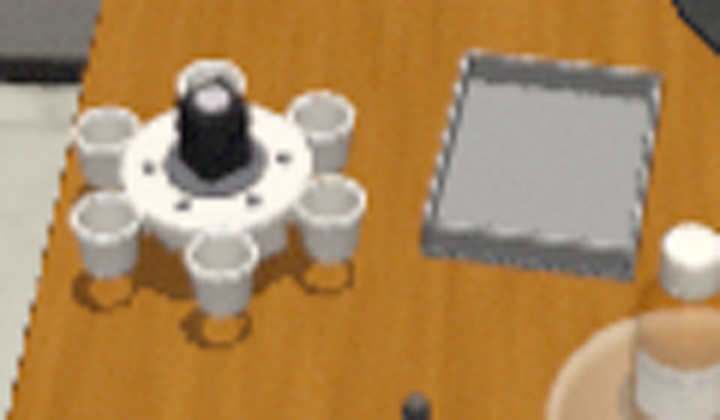

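```bash
python3 - <<'E'
from m import *
f=load('top')
cv2.imwrite('pics/knob0.png',cv2.resize(f['image'][248:288,375:420,::-1],None,fx=13,fy=13,interpolation=cv2.INTER_NEAREST))
E
```

```text
(no output)
```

View pics/knob0.png

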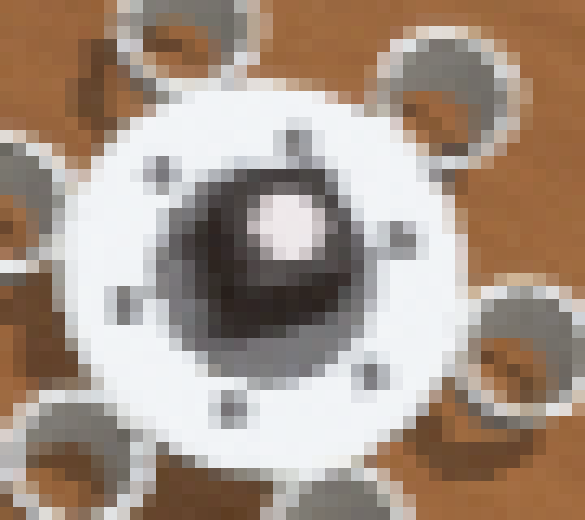

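```bash
cat > unw.py <<'E'
from h import *
def unwarp(f,cx,cy,h,half=.04,px=600,gamma=.6,gain=1):
    # image axes: right=+x world, up=+y
    C=[ray0 for ray0 in []]
    M=R.from_rotvec(f['orientation']).as_matrix();o=np.array(f['xyz'])
    t=np.linspace(-half,half,px)
    X,Y=np.meshgrid(cx+t,cy-t); P=np.stack([X,Y,np.full_like(X,h)],-1)-o
    c=P@M
    u=(c[...,0]/c[...,2]*f['fx']+f['cx']).astype(np.float32);v=(c[...,1]/c[...,2]*f['fy']+f['cy']).astype(np.float32)
    im=cv2.remap(f['image'],u,v,cv2.INTER_CUBIC).astype(float)/255
    return (np.clip(gain*im,0,1)**gamma*255).astype(np.uint8)[:,:,::-1]
E
python3 - <<'E'
from unw import *
from m import load
a=[unwarp(load(n),.458,-.328,.094,.035,400,.7,2.5) for n in('top','side')]
cv2.imwrite('pics/unwk.png',np.hstack(a))
E
```

```text
(no output)
```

View pics/unwk.png

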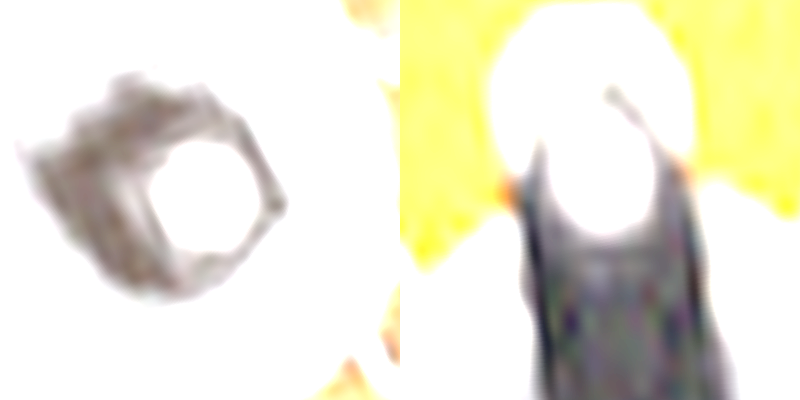

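```bash
python3 - <<'E'
from unw import *
from m import load
a=[unwarp(load('top'),.458,-.328,.094,.035,400,.8,g) for g in(1,1.6)]
cv2.imwrite('pics/unwk2.png',np.hstack(a))
E
```

```text
(no output)
```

View pics/unwk2.png

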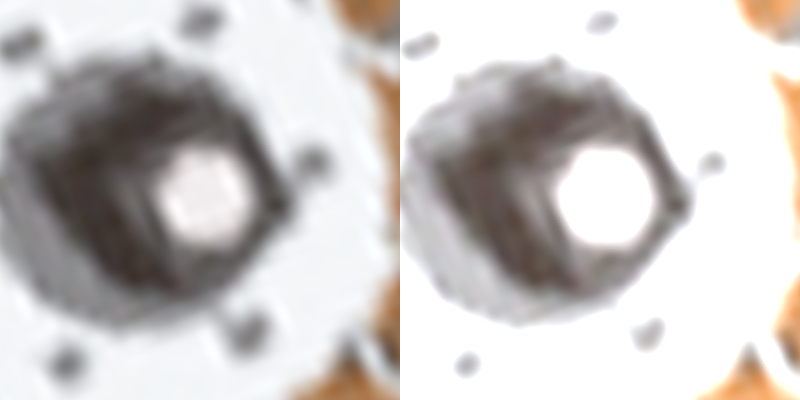

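Knob sides lie near 38.6° (mod 90), and the socket angles agree. Now a helper for jog deltas, plus a side-camera cross-check of the cap.

```bash
cat > d.py <<'E'
# usage: python3 d.py x y z jawyaw_deg  -> tool-frame shift and turn
import sys
from h import *
def st():
    o=r.get_obs(); M=R.from_rotvec(o['orientation']).as_matrix()
    return o,M,np.degrees(np.arctan2(M[1,2],M[0,2]))
if __name__=='__main__':
    o,M,y=st(); p=np.array(o['tcp_pos'])
    print('t',round(float(o['clock']),2),'p',p.round(4),'yaw',y.round(2),'down',M[:,1].round(4),'F',np.round(o['contact_force'],1),'w',round(float(o['grip_width']),4),'j',np.round(o['joints'],2))
    a=[float(x) for x in sys.argv[1:]]
    if len(a)>=3:
        d=M.T@(np.array(a[:3])-p); print('tool shift mm (at present yaw)',(d*1000).round(1),'len',np.linalg.norm(d).round(4))
    if len(a)==4:
        t=(y-a[3]+90)%180-90; print('turn about tool y',round(t,2))
        M2=M@R.from_rotvec([0,np.radians(t),0]).as_matrix(); d=M2.T@(np.array(a[:3])-p); print('shift mm after turn',(d*1000).round(1))
E
python3 d.py 0.579 0.014 0.22 0
python3 - <<'E'
from m import *
g=load('side')
# side crop px/6+(265,120)
print('grip top',ray(g,265+394/6-.4,120+336/6-.4,.125)); print('btn',ray(g,265+163/6-.4,120+415/6-.4,.0625))
c=np.array([(110,120),(222,78+0),(323,115),(330,196),(221,252),(106,215)])
# sockets side crop /6+(250,230)
q=np.array([(107,130),(211,82),(322,113),(331,197),(221,252),(106,214)])
P=np.array([ray(g,250+a/6-.4,230+b/6-.4,.052) for a,b in q]);print(P.round(3),P.mean(0))
for a,b in [(228,97),(312,105),(209,137),(297,145),(278,183)]: print('vial',ray(g,265+a/6-.4,120+b/6-.4,.084).round(4))
E
```

```text
t 0.1 p [0.1953 0.6456 0.2494] yaw 73.17 down [-4.0e-04 -1.7e-03 -1.0e+00] F [-0.8 -0.5  0.7] w 0.0855 j [-1.39  0.48  0.02  1.56 -0.01  1.11 -0.08]
tool shift mm (at present yaw) [ 550.1   30.3 -493.4] len 0.7396
turn about tool y 73.17
shift mm after turn [631.5  30.3 383.7]
grip top [0.58122877 0.01927832 0.125     ]
btn [0.4443613  0.02465157 0.0625    ]
[[ 0.402 -0.301  0.052]
 [ 0.45  -0.262  0.052]
 [ 0.508 -0.283  0.052]
 [ 0.517 -0.344  0.052]
 [ 0.468 -0.384  0.052]
 [ 0.41  -0.361  0.052]] [ 0.45896067 -0.32282151  0.052     ]
vial [0.4555 0.4023 0.084 ]
vial [0.5156 0.3926 0.084 ]
vial [0.447  0.3408 0.084 ]
vial [0.5082 0.3318 0.084 ]
vial [0.4984 0.2768 0.084 ]
```

Emit:
jog_arm([
  [1,[0.028,0.0,-0.025],[0,0,0]],
  [1,[0.028,0.0,-0.025],[0,0,0]],
  [1,[0.028,0.0,-0.025],[0,0,0]],
  [1,[0.028,0.0,-0.025],[0,0,0]],
  [1,[0.028,0.0,-0.025],[0,0,0]],
  [1,[0.028,0.0,-0.025],[0,0,0]],
  [1,[0.028,0.0,-0.025],[0,0,0]],
  [1,[0.028,0.0,-0.025],[0,0,0]],
  [1,[0.028,0.0,-0.025],[0,0,0]],
  [1,[0.028,0.0,-0.025],[0,0,0]],
])

```text
clock: 0.93
tcp_pos: [0.3915, 0.3238, 0.2501]
orientation: [-1.559, 0.231, -0.23]
contact_force: [0.0, -0.2, -0.0]
grip_width: 0.0851
```

Emit:
jog_arm([
  [1,[0.0,0.0,0.0],[0,7,0]],
  [1,[0,0,0],[0,7,0]],
  [1,[0,0,0],[0,7,0]],
  [1,[0,0,0],[0,7,0]],
  [1,[0,0,0],[0,7,0]],
  [1,[0,0,0],[0,7,0]],
  [1,[0,0,0],[0,7,0]],
  [1,[0,0,0],[0,7,0]],
  [1,[0,0,0],[0,7,0]],
  [1,[0,0,0],[0,7,0]],
])

```text
clock: 1.77
tcp_pos: [0.3908, 0.3255, 0.25]
orientation: [-1.233, 1.173, -1.173]
contact_force: [0.0, 0.3, 0.6]
grip_width: 0.0858
```

```bash
python3 d.py 0.5795 0.0155 0.18 0
```

```text
t 1.77 p [0.3908 0.3255 0.25  ] yaw 2.82 down [-5.e-04 -6.e-04 -1.e+00] F [0.  0.3 0.6] w 0.0858 j [-1.09  0.2   0.31  1.96 -0.08  0.98 -0.69]
tool shift mm (at present yaw) [318.8  70.  173.3] len 0.3696
turn about tool y 2.82
shift mm after turn [309.9  70.  188.7]
```

Emit:
jog_arm([
  [0.7,[0,0,0],[0,2.8,0]],
  [0.7,[0.0345,0.004,0.021],[0,0,0]],
  [0.7,[0.0345,0.008,0.021],[0,0,0]],
  [0.7,[0.0345,0.008,0.021],[0,0,0]],
  [0.7,[0.0345,0.008,0.021],[0,0,0]],
  [0.7,[0.0345,0.008,0.021],[0,0,0]],
  [0.7,[0.0345,0.008,0.021],[0,0,0]],
  [0.7,[0.0345,0.008,0.021],[0,0,0]],
  [0.7,[0.0345,0.008,0.021],[0,0,0]],
  [0.7,[0.0345,0.008,0.021],[0,0,0]],
])

```text
clock: 2.6
tcp_pos: [0.5825, 0.0148, 0.1816]
orientation: [-1.213, 1.205, -1.204]
contact_force: [0.3, 0.8, 0.5]
grip_width: 0.0597
```

```bash
python3 d.py 0.5795 0.0155 0.112 0
python3 - <<'E'
from h import *
f=grab('top','t1.png');g=grab('side','s1.png')
cv2.imwrite('pics/c1.png',np.hstack([cv2.resize(f['image'][140:240,250:350,::-1],None,fx=4,fy=4),cv2.resize(g['image'][120:220,280:380,::-1],None,fx=4,fy=4)]))
E
```

```text
t 2.6 p [0.5825 0.0148 0.1816] yaw 0.39 down [-5.e-04  1.e-04 -1.e+00] F [0.3 0.8 0.5] w 0.0597 j [-0.48  0.43  0.45  1.87 -0.24  0.89  0.09]
tool shift mm (at present yaw) [-0.8 69.6 -3. ] len 0.0697
turn about tool y 0.39
shift mm after turn [-0.7 69.6 -3. ]
```

View pics/c1.png

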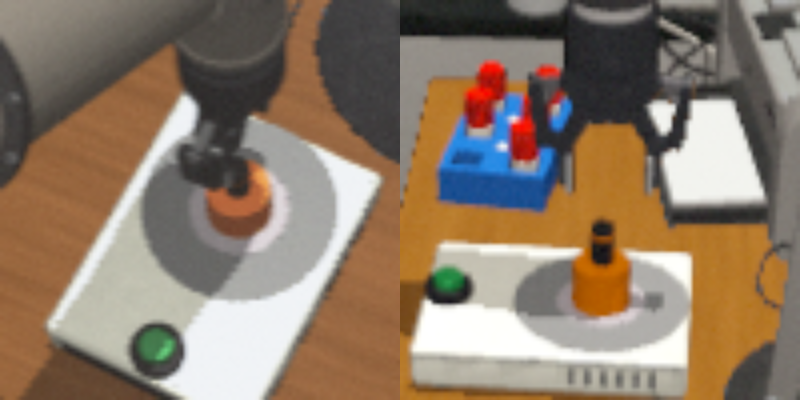

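The gripper is centred over the black grip. Descending and closing.

Emit:
jog_arm([
  [0.7,[0,0.02,-0.001],[0,0,0]],
  [0.7,[0,0.02,0],[0,0,0]],
  [0.7,[0,0.02,0],[0,0,0]],
  [0.7,[0,0.009,0],[0,0,0]],
  [0.7,[0,0,0],[0,0,0]],
  [0,[0,0,0],[0,0,0]],
  [0,[0,0,0],[0,0,0]],
  [0,[0,0,0],[0,0,0]],
  [0,[0,0,0],[0,0,0]],
  [0,[0,0,0],[0,0,0]],
], force=30)

```text
clock: 3.53
tcp_pos: [0.5817, 0.0165, 0.1143]
orientation: [-1.211, 1.203, -1.205]
contact_force: [-1.5, 0.6, 3.9]
grip_width: 0.019
```

Emit:
jog_arm([
  [0,[0,0,0],[0,0,0]],
  [0,[0,0,0],[0,0,0]],
  [0,[0,0,0],[0,0,0]],
])

```text
clock: 3.78
tcp_pos: [0.5817, 0.0165, 0.1143]
orientation: [-1.211, 1.204, -1.205]
contact_force: [-1.0, 1.0, 6.7]
grip_width: 0.0191
```

```bash
python3 d.py 0.5795 0.0155 0.23 0
```

```text
t 3.78 p [0.5817 0.0165 0.1143] yaw 0.36 down [ 1.5e-03  5.0e-04 -1.0e+00] F [-1.   1.   6.7] w 0.0191 j [-0.45  0.52  0.41  1.92 -0.29  0.76  0.13]
tool shift mm (at present yaw) [   0.9 -115.7   -2. ] len 0.1158
turn about tool y 0.36
shift mm after turn [   0.9 -115.7   -2. ]
```

Emit:
jog_arm([
  [0,[0,-0.012,0],[0,0,0]],
  [0,[0,-0.02,0],[0,0,0]],
  [0,[0,-0.03,0],[0,0,0]],
  [0,[0,-0.03,0],[0,0,0]],
  [0,[0.01,-0.02,0],[0,0,0]],
  [0,[0.03,0,0.003],[0,0,0]],
  [0,[0.03,0,0.004],[0,0,0]],
  [0,[0.03,0,0.004],[0,0,0]],
  [0,[0.03,0,0.004],[0,0,0]],
  [0,[0.03,0,0.004],[0,0,0]],
])

```text
clock: 4.62
tcp_pos: [0.6009, -0.1448, 0.2261]
orientation: [-1.212, 1.204, -1.204]
contact_force: [0.3, 1.2, -1.5]
grip_width: 0.0191
```

Emit:
jog_arm([
  [0,[0.03,0,0.004],[0,0,0]],
  [0,[0.03,0,0.004],[0,0,0]],
  [0,[0.03,0,0.004],[0,0,0]],
  [0,[0.02,0,0.002],[0,0,0]],
  [0,[0.01,0,0],[0,0,0]],
  [0,[0,0,0],[0,0,0]],
])

```text
clock: 5.12
tcp_pos: [0.6148, -0.2664, 0.2258]
orientation: [-1.212, 1.207, -1.209]
contact_force: [-0.7, -1.3, -0.7]
grip_width: 0.0189
```

```bash
python3 d.py 0.618 -0.272 0.08 0
python3 - <<'E'
from unw import *
f=grab('top','t2.png');g=grab('side','s2.png')
np.savez('top1.npz',**f)
cv2.imwrite('pics/c2.png',np.hstack([cv2.resize(f['image'][140:340,300:450,::-1],None,fx=2.8,fy=2.8),cv2.resize(g['image'][120:320,250:370,::-1],None,fx=2.8,fy=2.8)]))
cv2.imwrite('pics/rib1.png',np.hstack([unwarp(f,.579,.014,.061,.035,400,1,1),unwarp(g,.5805,.019,.061,.035,400,1,1)]))
E
```

```text
t 5.12 p [ 0.6148 -0.2664  0.2258] yaw 0.13 down [-4.0e-04 -1.6e-03 -1.0e+00] F [-0.7 -1.3 -0.7] w 0.0189 j [-0.04  0.53  0.51  1.62 -0.29  1.07  0.56]
tool shift mm (at present yaw) [  5.4 145.8   3.3] len 0.1459
turn about tool y 0.13
shift mm after turn [  5.4 145.8   3.3]
```

View pics/c2.png

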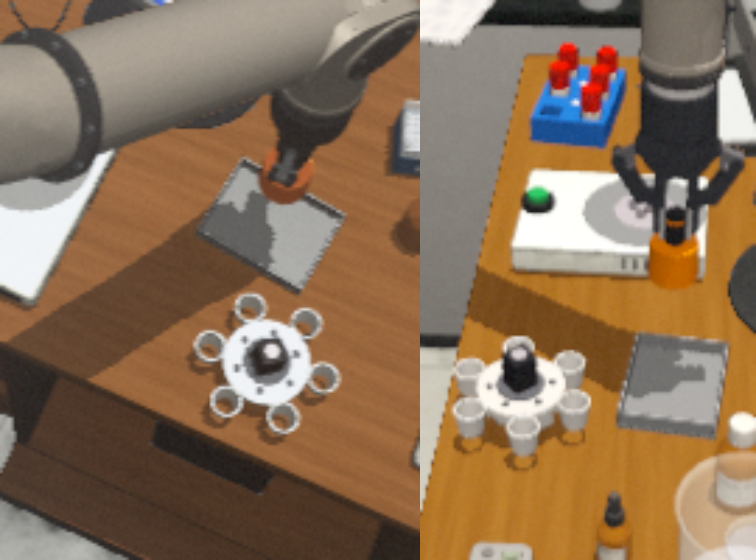

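View pics/rib1.png

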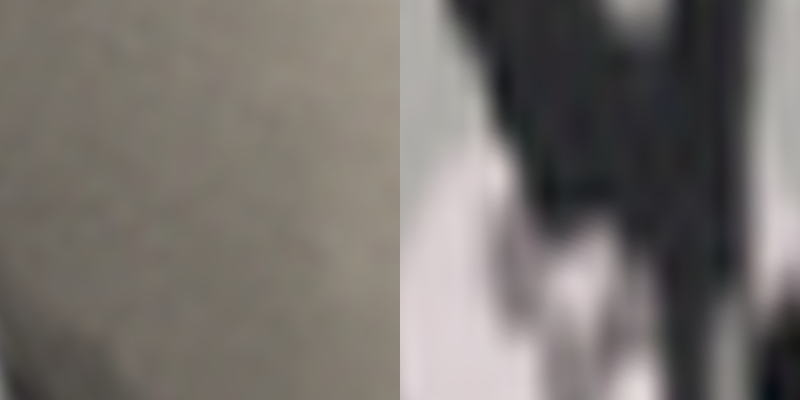

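The cap hangs upright over the tray. The shaft is hidden by the arm, so I'll look at it later. Lowering.

Emit:
jog_arm([
  [0,[0.005,0.03,0.003],[0,0,0]],
  [0,[0,0.03,0],[0,0,0]],
  [0,[0,0.03,0],[0,0,0]],
  [0,[0,0.03,0],[0,0,0]],
  [0,[0,0.02,0],[0,0,0]],
  [0,[0,0.006,0],[0,0,0]],
  [0,[0,0.003,0],[0,0,0]],
  [0,[0,0.002,0],[0,0,0]],
  [0,[0,0,0],[0,0,0]],
])

```text
clock: 5.97
tcp_pos: [0.6199, -0.268, 0.0756]
orientation: [-1.211, 1.202, -1.205]
contact_force: [0.2, 0.8, -0.4]
grip_width: 0.0189
```

```bash
python3 d.py 0.618 -0.272 0.08 0
```

```text
t 5.97 p [ 0.6199 -0.268   0.0756] yaw 0.41 down [ 2.e-03 -4.e-04 -1.e+00] F [ 0.2  0.8 -0.4] w 0.0189 j [ 0.02  0.71  0.43  1.7  -0.38  0.81  0.63]
tool shift mm (at present yaw) [ 4.  -4.4 -1.9] len 0.0063
turn about tool y 0.41
shift mm after turn [ 4.  -4.4 -1.9]
```

Emit:
jog_arm([
  [0,[0.003,0.002,-0.001],[0,0,0]],
  [0,[0,0.001,0],[0,0,0]],
  [0,[0,0.001,0],[0,0,0]],
  [0,[0,0,0],[0,0,0]],
])

```text
clock: 6.3
tcp_pos: [0.6183, -0.2725, 0.0723]
orientation: [-1.211, 1.203, -1.207]
contact_force: [-2.7, -0.3, 8.1]
grip_width: 0.0191
```

```bash
python3 d.py 0.618 -0.272 0.08 0
```

```text
t 6.3 p [ 0.6183 -0.2725  0.0723] yaw 0.31 down [ 1.9e-03 -8.0e-04 -1.0e+00] F [-2.7 -0.3  8.1] w 0.0191 j [ 0.03  0.71  0.43  1.7  -0.38  0.81  0.64]
tool shift mm (at present yaw) [-0.5 -7.7 -0.3] len 0.0077
turn about tool y 0.31
shift mm after turn [-0.5 -7.7 -0.3]
```

Contact: about 8 N upward at the expected height. Releasing.

Emit:
jog_arm([
  [0.7,[0,0,0],[0,0,0]],
  [0.7,[0,0,0],[0,0,0]],
  [0.7,[0,0,0],[0,0,0]],
  [0.7,[0,0,0],[0,0,0]],
  [0.7,[0,-0.015,0],[0,0,0]],
  [0.7,[0,-0.03,0],[0,0,0]],
  [0.7,[0,-0.035,0],[0,0,0]],
  [0.7,[0,-0.035,0],[0,0,0]],
  [0.7,[0,-0.035,0],[0,0,0]],
  [0.7,[0.03,-0.01,0],[0,0,0]],
])

```text
clock: 7.13
tcp_pos: [0.6225, -0.2961, 0.2373]
orientation: [-1.208, 1.193, -1.201]
contact_force: [2.3, 0.5, 0.7]
grip_width: 0.0595
```

```bash
python3 d.py 0.4585 -0.3255 0.2 38.6
python3 - <<'E'
from unw import *
f=grab('top','t3.png');g=grab('side','s3.png')
np.savez('top1.npz',**f)
cv2.imwrite('pics/c3.png',np.hstack([cv2.resize(f['image'][140:340,300:450,::-1],None,fx=2.8,fy=2.8),cv2.resize(g['image'][120:320,250:370,::-1],None,fx=2.8,fy=2.8)]))
cv2.imwrite('pics/rib2.png',np.hstack([unwarp(f,.579,.014,.061,.035,400,1,1),unwarp(g,.5805,.019,.061,.035,400,1,1)]))
E
```

```text
t 7.13 p [ 0.6225 -0.2961  0.2373] yaw 0.83 down [ 0.0089  0.0019 -1.    ] F [2.3 0.5 0.7] w 0.0595 j [ 0.01  0.55  0.51  1.56 -0.3   1.1   0.61]
tool shift mm (at present yaw) [  27.1   35.8 -164.8] len 0.1708
turn about tool y -37.77
shift mm after turn [ -79.5   35.8 -146.8]
```

View pics/c3.png

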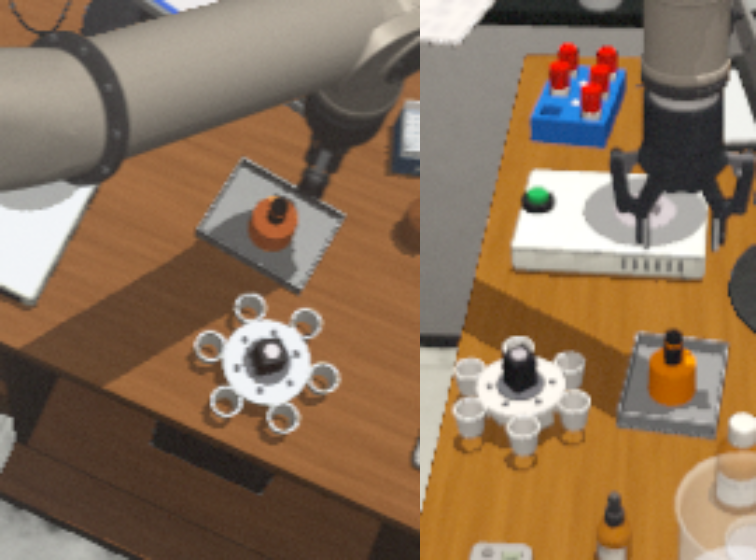

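View pics/rib2.png

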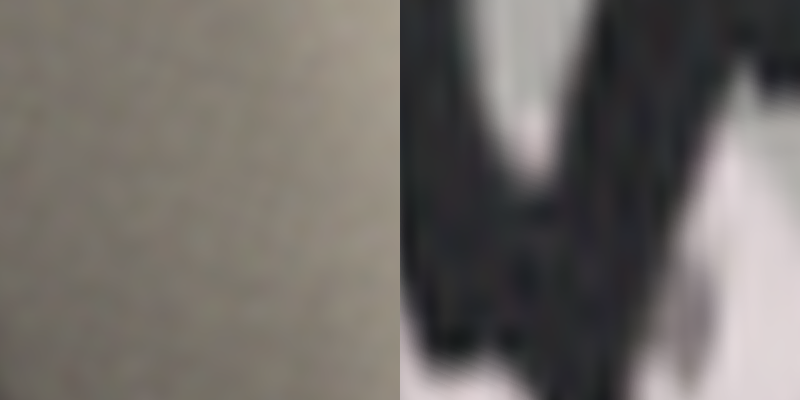

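Cap stands upright in the tray (top view (398,220)). Moving to the rotor.

Emit:
jog_arm([
  [0.7,[0.005,0.003,-0.033],[0,0,0]],
  [0.7,[0.005,0.003,-0.033],[0,0,0]],
  [0.7,[0.006,0.003,-0.033],[0,0,0]],
  [0.7,[0.006,0.003,-0.033],[0,0,0]],
  [0.7,[0.005,0.003,-0.033],[0,-6.3,0]],
  [0.7,[0,0,0],[0,-6.3,0]],
  [0.7,[0,0,0],[0,-6.3,0]],
  [0.7,[0,0,0],[0,-6.3,0]],
  [0.7,[0,0,0],[0,-6.3,0]],
  [0.7,[0,0,0],[0,-6.3,0]],
])

```text
clock: 8.07
tcp_pos: [0.4528, -0.3294, 0.2157]
orientation: [-1.454, 0.702, -0.702]
contact_force: [-0.0, 0.4, -0.7]
grip_width: 0.0598
```

```bash

python3 - <<'E'
from unw import *
f=grab('top','t4.png');g=grab('side','s4.png')
np.savez('top1.npz',**f);np.savez('side1.npz',**g)
cv2.imwrite('pics/c4.png',np.hstack([cv2.resize(f['image'][140:340,270:430,::-1],None,fx=2.8,fy=2.8),cv2.resize(g['image'][120:320,250:370,::-1],None,fx=2.8,fy=2.8)]))
cv2.imwrite('pics/rib3.png',np.hstack([unwarp(f,.579,.014,.061,.035,400,1,1),unwarp(g,.5805,.019,.061,.035,400,1,1)]))
E
python3 d.py 0.4585 -0.3255 0.079 38.6
```

```text
t 8.17 p [ 0.4529 -0.3295  0.2157] yaw 38.2 down [ 2.e-04  2.e-04 -1.e+00] F [ 0.2 -0.3 -0.3] w 0.0599 j [ 0.19  0.34  0.41  1.89 -0.17  0.94  1.34]
tool shift mm (at present yaw) [  0.4 136.7   6.8] len 0.1369
turn about tool y -0.4
shift mm after turn [  0.4 136.7   6.8]
```

View pics/c4.png

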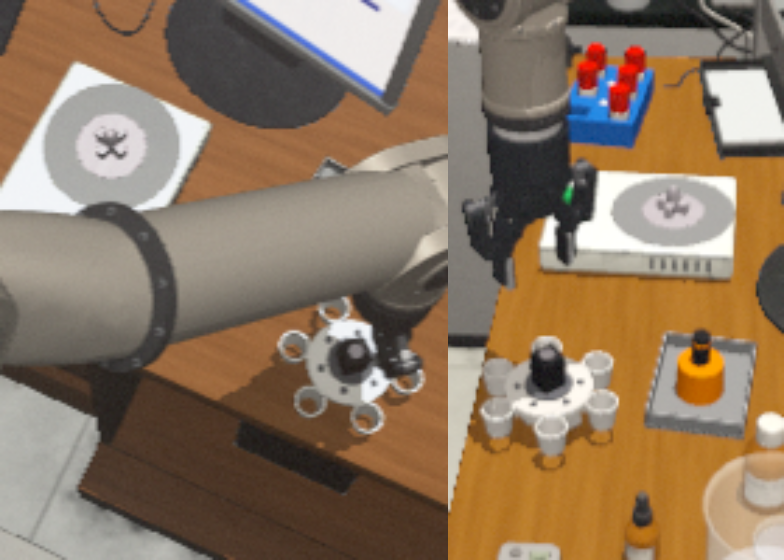

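View pics/rib3.png

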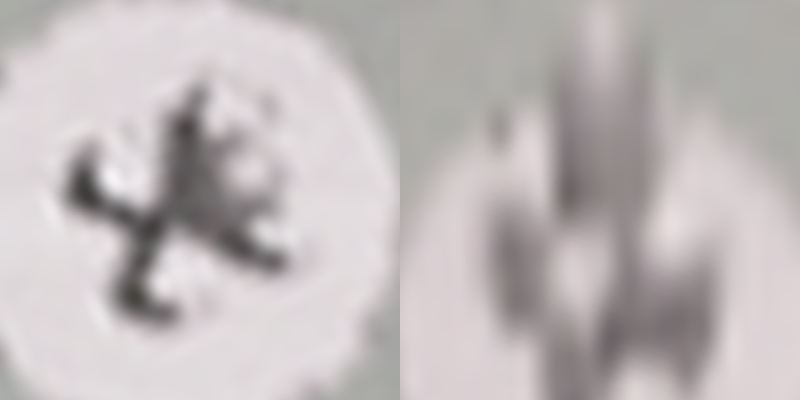

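The ribs show in the top view around unwarped (150,220), at about -21° mod 90. The shaft tip rays to (0.580,0.0155). Next I'll grasp the rotor.

Emit:
jog_arm([
  [0.7,[0,0.01,0.006],[0,-0.4,0]],
  [0.7,[0,0.03,0],[0,0,0]],
  [0.7,[0,0.03,0],[0,0,0]],
  [0.7,[0,0.03,0],[0,0,0]],
  [0.7,[0,0.025,0],[0,0,0]],
  [0.7,[0,0.011,0],[0,0,0]],
  [0.7,[0,0,0],[0,0,0]],
  [0,[0,0,0],[0,0,0]],
  [0,[0,0,0],[0,0,0]],
  [0,[0,0,0],[0,0,0]],
], force=40)

```text
clock: 9.0
tcp_pos: [0.4592, -0.3263, 0.081]
orientation: [-1.455, 0.699, -0.704]
contact_force: [0.3, -0.1, -2.1]
grip_width: 0.0276
```

Emit:
jog_arm([
  [0,[0,0,0],[0,0,0]],
  [0,[0,0,0],[0,0,0]],
  [0,[0,0,0],[0,0,0]],
  [0,[0,0,0],[0,0,0]],
])

```text
clock: 9.33
tcp_pos: [0.4593, -0.3263, 0.081]
orientation: [-1.455, 0.698, -0.704]
contact_force: [0.3, 0.7, 7.9]
grip_width: 0.0277
```

```bash

python3 - <<'E'
from unw import *
f=grab('top');g=grab('side','s5.png')
cv2.imwrite('pics/c5.png',np.hstack([cv2.resize(f['image'][200:340,330:450,::-1],None,fx=3.5,fy=3.5),cv2.resize(g['image'][200:340,250:350,::-1],None,fx=3.5,fy=3.5)]))
E
python3 d.py 0.4585 -0.3255 0.079 38.6
```

```text
t 9.43 p [ 0.4593 -0.3263  0.0809] yaw 38.56 down [ 0.0031 -0.0013 -1.    ] F [0.7 1.2 6.9] w 0.0275 j [ 0.25  0.53  0.33  1.98 -0.27  0.67  1.43]
tool shift mm (at present yaw) [-1.1  1.9 -0.1] len 0.0022
turn about tool y -0.04
shift mm after turn [-1.1  1.9 -0.1]
```

View pics/c5.png

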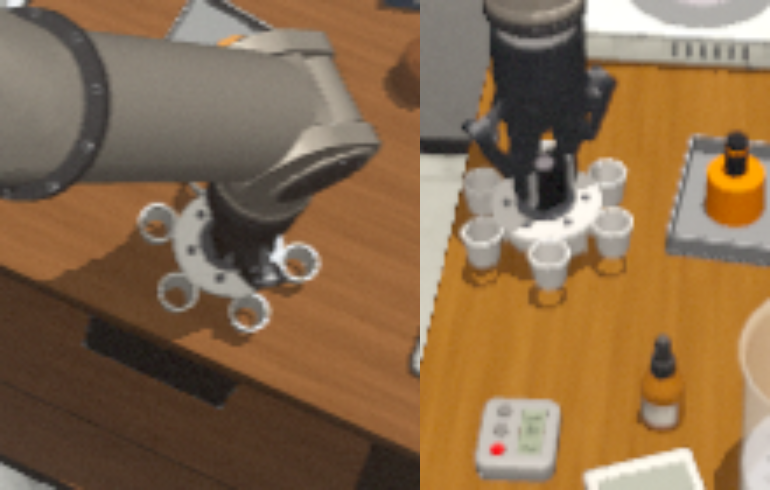

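Width 27.6 mm, so the jaws are on the knob flats. Lifting and carrying it to the shaft.

Emit:
jog_arm([
  [0,[0,-0.01,0],[0,0,0]],
  [0,[0,-0.02,0],[0,0,0]],
  [0,[0,-0.03,0],[0,0,0]],
  [0,[0,-0.03,0],[0,0,0]],
  [0,[0,-0.03,0],[0,0,0]],
  [0,[0,0,0],[0,-6,0]],
  [0,[0,0,0],[0,-6,0]],
  [0,[0,0,0],[0,-6,0]],
  [0,[0,0,0],[0,-6,0]],
  [0,[0,0,0],[0,-6,0]],
], force=70)

```text
clock: 10.27
tcp_pos: [0.4571, -0.3253, 0.1994]
orientation: [-1.551, 0.291, -0.289]
contact_force: [-0.1, 0.0, -4.0]
grip_width: 0.0273
```

```bash
python3 d.py 0.580 0.0155 0.2 69
python3 - <<'E'
from unw import *
f=grab('top');g=grab('side','s6.png')
cv2.imwrite('pics/c6.png',np.hstack([cv2.resize(f['image'][140:340,270:430,::-1],None,fx=2.8,fy=2.8),cv2.resize(g['image'][120:320,250:370,::-1],None,fx=2.8,fy=2.8)]))
E
```

```text
t 10.27 p [ 0.4571 -0.3253  0.1994] yaw 68.85 down [-1.2e-03  5.0e-04 -1.0e+00] F [-0.1  0.  -4. ] w 0.0273 j [ 0.28  0.35  0.29  1.9  -0.13  0.91  1.83]
tool shift mm (at present yaw) [ -8.3  -0.5 362.2] len 0.3623
turn about tool y -0.15
shift mm after turn [ -7.4  -0.5 362.2]
```

View pics/c6.png

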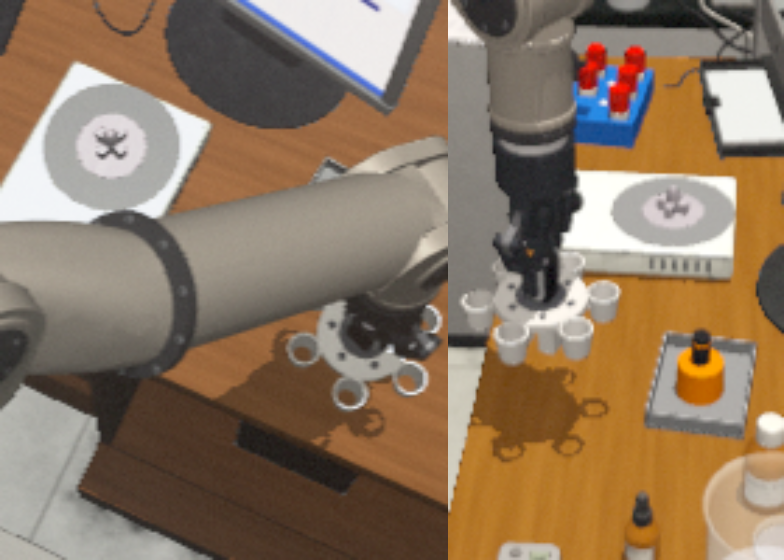

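Emit:
jog_arm([
  [0,[-0.001,0,0.02],[0,0,0]],
  [0,[-0.001,0,0.036],[0,0,0]],
  [0,[-0.001,0,0.038],[0,0,0]],
  [0,[-0.001,0,0.038],[0,0,0]],
  [0,[-0.001,0,0.038],[0,0,0]],
  [0,[-0.001,0,0.038],[0,0,0]],
  [0,[-0.001,0,0.038],[0,0,0]],
  [0,[-0.001,0,0.038],[0,0,0]],
  [0,[0,0,0.038],[0,0,0]],
  [0,[0,0,0.03],[0,0,0]],
])

```text
clock: 11.2
tcp_pos: [0.5794, 0.0084, 0.1994]
orientation: [-1.55, 0.295, -0.294]
contact_force: [0.7, -0.6, -4.1]
grip_width: 0.0272
```

Emit:
jog_arm([
  [0,[0,0,0.01],[0,0,0]],
  [0,[0,0,0],[0,0,0]],
  [0,[0,0,0],[0,0,0]],
])

```text
clock: 11.45
tcp_pos: [0.5823, 0.0141, 0.199]
orientation: [-1.552, 0.295, -0.294]
contact_force: [-0.6, -0.4, -4.5]
grip_width: 0.0269
```

```bash
python3 d.py 0.580 0.0155 0.17 69
python3 - <<'E'
from unw import *
f=grab('top');g=grab('side','s7.png')
cv2.imwrite('pics/c7.png',np.hstack([cv2.resize(f['image'][130:270,230:350,::-1],None,fx=3.5,fy=3.5),cv2.resize(g['image'][100:240,280:380,::-1],None,fx=3.5,fy=3.5)]))
E
```

```text
t 11.45 p [0.5823 0.0141 0.199 ] yaw 68.49 down [-1.2e-03 -8.0e-04 -1.0e+00] F [-0.6 -0.4 -4.5] w 0.0269 j [-0.26  0.38  0.17  1.84 -0.08  0.93  1.13]
tool shift mm (at present yaw) [-2.6 29.   0.5] len 0.0292
turn about tool y -0.51
shift mm after turn [-2.6 29.   0.5]
```

View pics/c7.png

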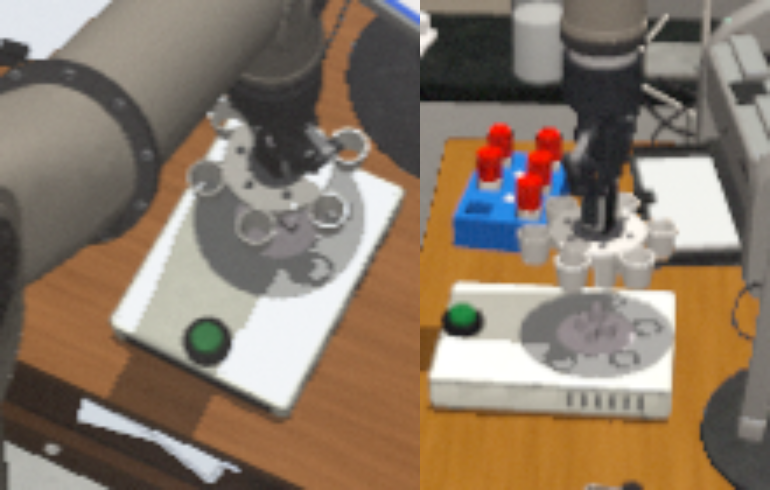

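Emit:
jog_arm([
  [0,[-0.001,0.008,0],[0,-0.5,0]],
  [0,[-0.001,0.008,0],[0,0,0]],
  [0,[0,0.008,0],[0,0,0]],
  [0,[0,0.008,0],[0,0,0]],
  [0,[0,0.005,0],[0,0,0]],
  [0,[0,0.005,0],[0,0,0]],
  [0,[0,0.005,0],[0,0,0]],
  [0,[0,0.003,0],[0,0,0]],
  [0,[0,0.0,0],[0,0,0]],
])

```text
clock: 12.3
tcp_pos: [0.581, 0.015, 0.1487]
orientation: [-1.552, 0.287, -0.286]
contact_force: [0.5, -0.0, -3.8]
grip_width: 0.027
```

```bash
python3 d.py 0.5805 0.0152 0.126 69
```

```text
t 12.3 p [0.581  0.015  0.1487] yaw 69.07 down [-3.e-04  0.e+00 -1.e+00] F [ 0.5 -0.  -3.8] w 0.027 j [-0.25  0.44  0.15  1.88 -0.09  0.82  1.15]
tool shift mm (at present yaw) [-0.5 22.7 -0. ] len 0.0227
turn about tool y 0.07
shift mm after turn [-0.5 22.7 -0. ]
```

Hub is around the shaft with no side force. Continuing down gently.

Emit:
jog_arm([
  [0,[0,0.002,0],[0,0,0]],
  [0,[0,0.002,0],[0,0,0]],
  [0,[0,0.002,0],[0,0,0]],
  [0,[0,0.002,0],[0,0,0]],
  [0,[0,0.002,0],[0,0,0]],
  [0,[0,0,0],[0,0,0]],
])

```text
clock: 12.8
tcp_pos: [0.5812, 0.0154, 0.1391]
orientation: [-1.551, 0.286, -0.287]
contact_force: [2.0, 1.0, -3.7]
grip_width: 0.027
```

```bash
python3 d.py 0.5805 0.0152 0.126 69
```

```text
t 12.8 p [0.5812 0.0154 0.1391] yaw 69.09 down [ 6.e-04  5.e-04 -1.e+00] F [ 2.   1.  -3.7] w 0.027 j [-0.25  0.46  0.15  1.89 -0.09  0.8   1.16]
tool shift mm (at present yaw) [-0.6 13.1 -0.4] len 0.0131
turn about tool y 0.09
shift mm after turn [-0.6 13.1 -0.4]
```

Emit:
jog_arm([
  [0,[0,0.002,0],[0,0,0]],
  [0,[0,0.002,0],[0,0,0]],
  [0,[0,0.002,0],[0,0,0]],
  [0,[0,0,0],[0,0,0]],
])

```text
clock: 13.13
tcp_pos: [0.5811, 0.0154, 0.133]
orientation: [-1.551, 0.286, -0.286]
contact_force: [1.3, 3.2, -5.5]
grip_width: 0.0273
```

```bash
python3 d.py 0.5805 0.0152 0.126 69
```

```text
t 13.13 p [0.5811 0.0154 0.133 ] yaw 69.09 down [ 3.e-04  5.e-04 -1.e+00] F [ 1.3  3.2 -5.5] w 0.0273 j [-0.25  0.46  0.15  1.9  -0.09  0.79  1.16]
tool shift mm (at present yaw) [-0.5  7.  -0.4] len 0.007
turn about tool y 0.09
shift mm after turn [-0.5  7.  -0.4]
```

It has dropped into the splines. Continuing to the deck.

Emit:
jog_arm([
  [0,[0,0.002,0],[0,0,0]],
  [0,[0,0.002,0],[0,0,0]],
  [0,[0,0.002,0],[0,0,0]],
  [0,[0,0.0015,0],[0,0,0]],
  [0,[0,0,0],[0,0,0]],
])

```text
clock: 13.55
tcp_pos: [0.5812, 0.0154, 0.1261]
orientation: [-1.551, 0.286, -0.287]
contact_force: [0.3, 3.1, 1.4]
grip_width: 0.0272
```

```bash
python3 d.py 0.5805 0.0152 0.126 69
```

```text
t 13.55 p [0.5812 0.0154 0.1261] yaw 69.09 down [ 5.e-04  6.e-04 -1.e+00] F [0.3 3.1 1.4] w 0.0272 j [-0.25  0.47  0.15  1.9  -0.1   0.78  1.16]
tool shift mm (at present yaw) [-0.6  0.1 -0.5] len 0.0008
turn about tool y 0.09
shift mm after turn [-0.6  0.1 -0.5]
```

Emit:
jog_arm([
  [0,[0,0.001,0],[0,0,0]],
  [0,[0,0,0],[0,0,0]],
  [0.7,[0,0,0],[0,0,0]],
  [0.7,[0,0,0],[0,0,0]],
  [0.7,[0,0,0],[0,0,0]],
  [0.7,[0,-0.01,0],[0,0,0]],
  [0.7,[0,-0.03,0],[0,0,0]],
  [0.7,[0,-0.035,0],[0,0,0]],
  [0.7,[0,-0.035,0],[0,0,0]],
  [0.7,[0,0,0],[0,0,0]],
], force=30)

```text
clock: 14.38
tcp_pos: [0.5847, 0.0144, 0.2425]
orientation: [-1.548, 0.279, -0.296]
contact_force: [1.1, -0.2, -0.1]
grip_width: 0.0596
```

```bash
python3 d.py 0.498 0.268 0.22 80
python3 - <<'E'
from unw import *
f=grab('top','t8.png');g=grab('side','s8.png')
cv2.imwrite('pics/c8.png',np.hstack([cv2.resize(f['image'][130:270,230:350,::-1],None,fx=3.5,fy=3.5),cv2.resize(g['image'][100:240,280:380,::-1],None,fx=3.5,fy=3.5)]))
E
```

```text
t 14.38 p [0.5847 0.0144 0.2425] yaw 69.0 down [ 0.0116  0.0013 -0.9999] F [ 1.1 -0.2 -0.1] w 0.0596 j [-0.27  0.33  0.17  1.8  -0.07  1.    1.13]
tool shift mm (at present yaw) [-172.1   21.8  205.6] len 0.269
turn about tool y -11.0
shift mm after turn [-129.7   21.8  234.6]
```

View pics/c8.png

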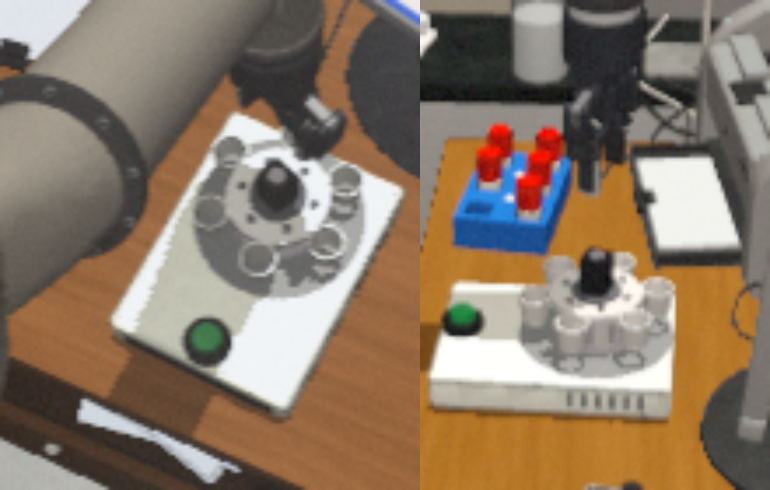

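```bash
python3 - <<'E'
from m import *
f=load('top')
px=np.array([(230,150),(347,180),(326,241),(258,260),(210,213)])/3.5+np.array([230,130])-.4
P=np.array([ray(f,*p,.097) for p in px])
for k in range(6):
    a=np.radians(69.1+60*k); print(k,np.round([.581+.062*np.cos(a),.0153+.062*np.sin(a)],4))
print(P.round(4))
E
```

```text
0 [0.6031 0.0732]
1 [0.5419 0.0634]
2 [0.5198 0.0055]
3 [ 0.5589 -0.0426]
4 [ 0.6201 -0.0328]
5 [0.6422 0.0251]
[[ 0.6017  0.0718  0.097 ]
 [ 0.6188 -0.0356  0.097 ]
 [ 0.5579 -0.0432  0.097 ]
 [ 0.5167  0.0032  0.097 ]
 [ 0.5392  0.061   0.097 ]]
```

Predicted sockets agree with the camera within about 2–3 mm. Going to the first vial.

```bash
python3 d.py 0.499 0.269 0.15 82.2
```

```text
t 14.48 p [0.5819 0.0145 0.2369] yaw 69.03 down [ 3.8e-03  4.0e-04 -1.0e+00] F [-0. -1. -0.] w 0.0598 j [-0.27  0.34  0.17  1.81 -0.07  1.    1.13]
tool shift mm (at present yaw) [-168.7   86.7  207.8] len 0.2814
turn about tool y -13.17
shift mm after turn [-116.9   86.7  240.8]
```

Emit:
jog_arm([
  [0.53,[0,0,0],[0,-6.6,0]],
  [0.53,[0,0,0],[0,-6.6,0]],
  [0.53,[-0.015,0.003,0.03],[0,0,0]],
  [0.53,[-0.015,0.003,0.03],[0,0,0]],
  [0.53,[-0.015,0.003,0.03],[0,0,0]],
  [0.53,[-0.015,0.003,0.03],[0,0,0]],
  [0.53,[-0.015,0.003,0.03],[0,0,0]],
  [0.53,[-0.015,0.003,0.03],[0,0,0]],
  [0.53,[-0.015,0.003,0.03],[0,0,0]],
  [0.53,[-0.015,0.003,0.025],[0,0,0]],
])

```text
clock: 15.32
tcp_pos: [0.4919, 0.2656, 0.2093]
orientation: [-1.569, 0.107, -0.103]
contact_force: [0.3, 0.5, -0.3]
grip_width: 0.0454
```

Emit:
jog_arm([
  [0.53,[0,0.003,0],[0,0,0]],
  [0.53,[0,0.003,0],[0,0,0]],
])

```text
clock: 15.48
tcp_pos: [0.4919, 0.2653, 0.2032]
orientation: [-1.57, 0.105, -0.101]
contact_force: [0.7, -0.2, 1.0]
grip_width: 0.0452
```

```bash
python3 d.py 0.499 0.269 0.069 82.2
python3 - <<'E'
from unw import *
f=grab('top','t9.png');g=grab('side','s9.png')
cv2.imwrite('pics/c9.png',np.hstack([cv2.resize(f['image'][130:230,160:260,::-1],None,fx=4,fy=4),cv2.resize(g['image'][100:200,260:360,::-1],None,fx=4,fy=4)]))
E
```

```text
t 15.48 p [0.4919 0.2653 0.2032] yaw 82.51 down [-0.0026 -0.0012 -1.    ] F [ 0.7 -0.2  1. ] w 0.0452 j [-0.62  0.34  0.01  1.88 -0.01  0.92  0.84]
tool shift mm (at present yaw) [  6.9 134.2   4.8] len 0.1345
turn about tool y 0.31
shift mm after turn [  6.9 134.2   4.8]
```

View pics/c9.png

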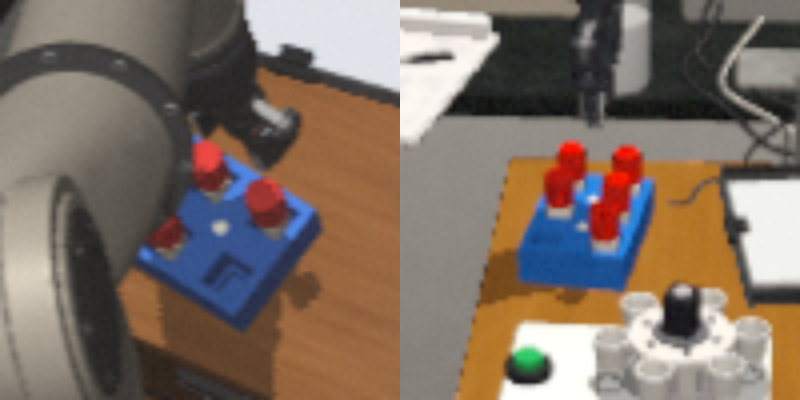

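The rack has not moved. Descending on the first vial (top view near (226,180)).

Emit:
jog_arm([
  [0.53,[0.007,0.03,0.005],[0,0,0]],
  [0.53,[0,0.035,0],[0,0,0]],
  [0.53,[0,0.03,0],[0,0,0]],
  [0.53,[0,0.025,0],[0,0,0]],
  [0.53,[0,0.012,0],[0,0,0]],
  [0.53,[0,0,0],[0,0,0]],
  [0.3,[0,0,0],[0,0,0]],
  [0.0,[0,0,0],[0,0,0]],
  [0,[0,0,0],[0,0,0]],
  [0,[0,0,0],[0,0,0]],
], force=30)

```text
clock: 16.42
tcp_pos: [0.5022, 0.2684, 0.0743]
orientation: [-1.567, 0.105, -0.108]
contact_force: [-0.2, -0.1, -0.3]
grip_width: 0.0289
```

Emit:
jog_arm([
  [0,[0,0,0],[0,0,0]],
  [0,[0,0,0],[0,0,0]],
])

```text
clock: 16.58
tcp_pos: [0.5016, 0.2683, 0.0736]
orientation: [-1.567, 0.105, -0.107]
contact_force: [-0.5, -0.9, 3.0]
grip_width: 0.0292
```

```bash
python3 d.py 0.6422 0.0251 0.225 82.2
```

```text
t 16.58 p [0.5016 0.2683 0.0736] yaw 82.27 down [ 1.1e-03  8.0e-04 -1.0e+00] F [-0.5 -0.9  3. ] w 0.0292 j [-0.61  0.53  0.01  1.95 -0.01  0.66  0.84]
tool shift mm (at present yaw) [ 172.1 -151.5 -221.9] len 0.3191
turn about tool y 0.07
shift mm after turn [ 172.4 -151.5 -221.7]
```

Emit:
jog_arm([
  [0,[0,-0.02,0],[0,0,0]],
  [0,[0,-0.03,0],[0,0,0]],
  [0,[0,-0.035,0],[0,0,0]],
  [0,[0,-0.035,0],[0,0,0]],
  [0,[0.02,-0.031,-0.02],[0,0,0]],
  [0,[0.025,0,-0.032],[0,0,0]],
  [0,[0.025,0,-0.032],[0,0,0]],
  [0,[0.025,0,-0.032],[0,0,0]],
  [0,[0.025,0,-0.032],[0,0,0]],
  [0,[0.025,0,-0.032],[0,0,0]],
])

```text
clock: 17.42
tcp_pos: [0.6212, 0.0685, 0.224]
orientation: [-1.568, 0.105, -0.106]
contact_force: [1.4, 1.4, -0.5]
grip_width: 0.0292
```

Emit:
jog_arm([
  [0,[0.02,0,-0.03],[0,0,0]],
  [0,[0.01,0,-0.012],[0,0,0]],
  [0,[0,0,0],[0,0,0]],
])

```text
clock: 17.67
tcp_pos: [0.6461, 0.0185, 0.2237]
orientation: [-1.571, 0.111, -0.113]
contact_force: [0.0, -0.6, 0.3]
grip_width: 0.0289
```

```bash
python3 d.py 0.644 0.0249 0.135 82.2
python3 - <<'E'
from unw import *
f=grab('top','t10.png');g=grab('side','s10.png')
cv2.imwrite('pics/c10.png',np.hstack([cv2.resize(f['image'][130:230,250:350,::-1],None,fx=4,fy=4),cv2.resize(g['image'][110:210,270:370,::-1],None,fx=4,fy=4)]))
E
```

```text
t 17.67 p [0.6461 0.0185 0.2237] yaw 81.83 down [ 0.0011 -0.0028 -1.    ] F [ 0.  -0.6  0.3] w 0.0289 j [-0.21  0.45  0.12  1.66 -0.06  1.03  1.35]
tool shift mm (at present yaw) [-3.1 88.6  6.3] len 0.0889
turn about tool y -0.37
shift mm after turn [-3.1 88.6  6.3]
```

View pics/c10.png

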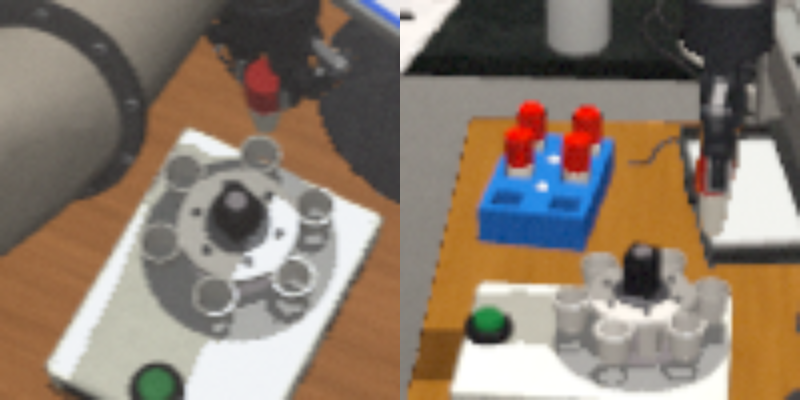

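Emit:
jog_arm([
  [0,[-0.003,0.01,0.0065],[0,-0.4,0]],
  [0,[0,0.02,0],[0,0,0]],
  [0,[0,0.015,0],[0,0,0]],
  [0,[0,0.012,0],[0,0,0]],
  [0,[0,0.01,0],[0,0,0]],
  [0,[0,0.008,0],[0,0,0]],
  [0,[0,0,0],[0,0,0]],
])

```text
clock: 18.35
tcp_pos: [0.6496, 0.0354, 0.1552]
orientation: [-1.563, 0.085, -0.111]
contact_force: [2.6, 2.2, 28.0]
grip_width: 0.0292
```

```bash
python3 d.py 0.644 0.0249 0.135 82.2
python3 - <<'E'
from unw import *
f=grab('top');g=grab('side')
cv2.imwrite('pics/c11.png',np.hstack([cv2.resize(f['image'][130:230,250:350,::-1],None,fx=4,fy=4),cv2.resize(g['image'][110:210,270:370,::-1],None,fx=4,fy=4)]))
E
```

```text
t 18.35 p [0.6496 0.0354 0.1552] yaw 82.83 down [ 0.017   0.0046 -0.9998] F [ 2.6  2.2 28. ] w 0.0292 j [-0.22  0.53  0.1   1.72 -0.07  0.88  1.35]
tool shift mm (at present yaw) [ -4.6  20.1 -11.2] len 0.0235
turn about tool y 0.63
shift mm after turn [ -4.5  20.1 -11.3]
```

View pics/c11.png

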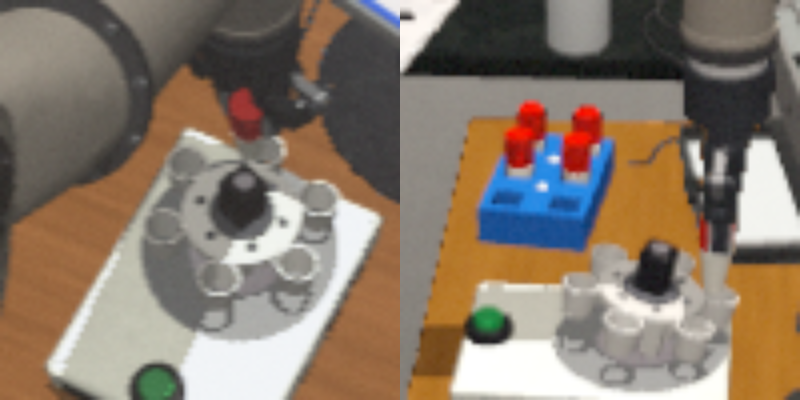

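Contact at 28 N: the vial landed on a rim. Retracting straight up to look.

Emit:
jog_arm([
  [0,[0,-0.01,0],[0,0,0]],
  [0,[0,-0.015,0],[0,0,0]],
  [0,[0,-0.02,0],[0,0,0]],
  [0,[0,-0.02,0],[0,0,0]],
  [0,[0,-0.01,0],[0,0,0]],
  [0,[0,0,0],[0,0,0]],
  [0,[0,0,0],[0,0,0]],
])

```text
clock: 19.03
tcp_pos: [0.6423, 0.0323, 0.2233]
orientation: [-1.568, 0.1, -0.1]
contact_force: [1.2, -0.1, -1.9]
grip_width: 0.029
```

```bash
python3 d.py 0.644 0.0249 0.135 82.2
python3 - <<'E'
from unw import *
f=grab('top');g=grab('side')
np.savez('top2.npz',**f);np.savez('side2.npz',**g)
cv2.imwrite('pics/c12.png',np.hstack([cv2.resize(f['image'][130:230,250:350,::-1],None,fx=4,fy=4,interpolation=cv2.INTER_CUBIC),cv2.resize(g['image'][110:210,270:370,::-1],None,fx=4,fy=4,interpolation=cv2.INTER_CUBIC)]))
E
```

```text
t 19.03 p [0.6423 0.0323 0.2233] yaw 82.73 down [ 1.e-04  4.e-04 -1.e+00] F [ 1.2 -0.1 -1.9] w 0.029 j [-0.23  0.45  0.11  1.67 -0.06  1.02  1.34]
tool shift mm (at present yaw) [ 2.6 88.3 -7.1] len 0.0886
turn about tool y 0.53
shift mm after turn [ 2.7 88.3 -7.1]
```

View pics/c12.png

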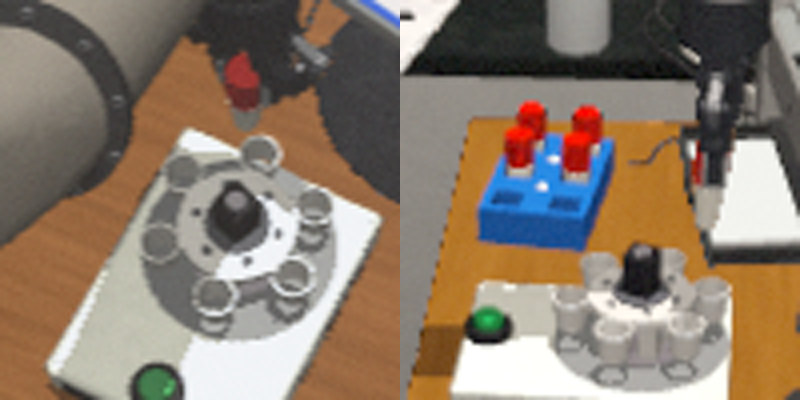

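The rotor settled back onto the deck. The cause was motion overshoot: I measured before the arm had settled. I'll use settle rows from here. Checking the held vial's position and tilt.

Emit:
jog_arm([
  [0,[0,0,0],[0,0,0]],
  [0,[0,0,0],[0,0,0]],
  [0,[0,0,0],[0,0,0]],
  [0,[0,0,0],[0,0,0]],
])

```text
clock: 19.47
tcp_pos: [0.6424, 0.0313, 0.2231]
orientation: [-1.569, 0.101, -0.1]
contact_force: [0.8, 1.2, 0.7]
grip_width: 0.0289
```

```bash
cat >> h.py <<'E'
def proj(f,P):
    M=R.from_rotvec(f['orientation']).as_matrix(); c=(np.atleast_2d(P)-np.array(f['xyz']))@M
    return np.stack([c[:,0]/c[:,2]*f['fx']+f['cx'],c[:,1]/c[:,2]*f['fy']+f['cy']],-1)
E
python3 d.py 0.644 0.0249 0.19 82.2
python3 - <<'E'
from h import *
o=r.get_obs();p=np.array(o['tcp_pos'])-[.0018,.0015,0]
ims=[]
for n in('top','side'):
    f=grab(n); q=p-([0,0.,0] if n=='top' else [0.0,-.004,0])
    P=np.array([q+[0,0,z] for z in (.010,-.0256,-.0676)])  # cap top, cap bottom, foot
    uv=proj(f,P); print(n,uv.round(1))
    c=uv.mean(0).astype(int)-20; im=cv2.resize(f['image'][c[1]:c[1]+40,c[0]:c[0]+40,::-1],None,fx=10,fy=10,interpolation=cv2.INTER_CUBIC)
    for a in uv: cv2.drawMarker(im,tuple(((a+.5-c)*10).astype(int).tolist()),(0,255,0),0,15,2)
    ims.append(im)
cv2.imwrite('pics/tilt1.png',np.hstack(ims))
E
```

```text
t 19.47 p [0.6424 0.0313 0.2231] yaw 82.66 down [-8.e-04 -1.e-04 -1.e+00] F [0.8 1.2 0.7] w 0.0289 j [-0.23  0.45  0.11  1.67 -0.06  1.03  1.34]
tool shift mm (at present yaw) [ 2.4 33.1 -6.2] len 0.0337
turn about tool y 0.46
shift mm after turn [ 2.5 33.1 -6.1]
top [[311.7 147. ]
 [312.  152.6]
 [312.3 159. ]]
side [[348.6 146.3]
 [348.2 155.6]
 [347.7 166.3]]
```

View pics/tilt1.png

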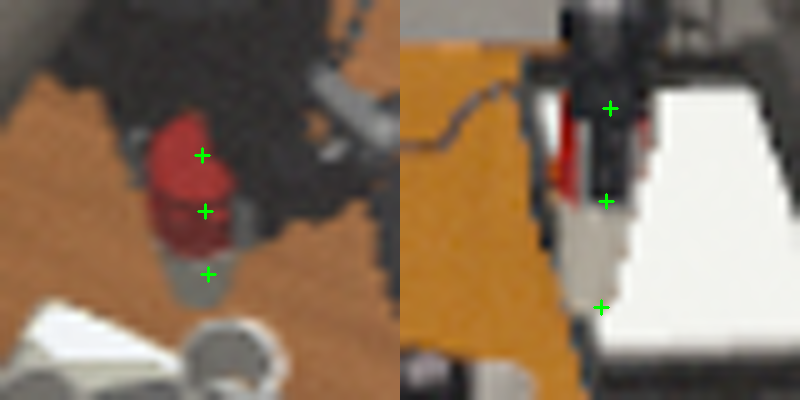

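The vial hangs upright, about 2.5 mm to −x of the TCP, as I had assumed. Only the arm's settling was off. Correcting, settling, then checking before descending.

Emit:
jog_arm([
  [0,[0.003,0.005,-0.006],[0,0,0]],
  [0,[0,0.01,0],[0,0,0]],
  [0,[0,0.01,0],[0,0,0]],
  [0,[0,0.006,0],[0,0,0]],
  [0,[0,0,0],[0,0,0]],
  [0,[0,0,0],[0,0,0]],
  [0,[0,0,0],[0,0,0]],
  [0,[0,0,0],[0,0,0]],
])

```text
clock: 20.23
tcp_pos: [0.6451, 0.0252, 0.193]
orientation: [-1.568, 0.1, -0.101]
contact_force: [-0.9, -0.4, -0.2]
grip_width: 0.0291
```

```bash
python3 d.py 0.6445 0.0249 0.135 82.2
```

```text
t 20.23 p [0.6451 0.0252 0.193 ] yaw 82.67 down [ 9.e-04  2.e-04 -1.e+00] F [-0.9 -0.4 -0.2] w 0.0291 j [-0.21  0.48  0.11  1.69 -0.06  0.97  1.36]
tool shift mm (at present yaw) [-0.6 58.  -0.4] len 0.058
turn about tool y 0.47
shift mm after turn [-0.6 58.  -0.4]
```

Aligned. Descending in gentle steps.

Emit:
jog_arm([
  [0,[0,0.01,0],[0,0,0]],
  [0,[0,0.01,0],[0,0,0]],
  [0,[0,0.01,0],[0,0,0]],
  [0,[0,0.008,0],[0,0,0]],
  [0,[0,0,0],[0,0,0]],
  [0,[0,0,0],[0,0,0]],
])

```text
clock: 20.73
tcp_pos: [0.6444, 0.0251, 0.1537]
orientation: [-1.569, 0.102, -0.099]
contact_force: [-0.2, -0.3, -0.5]
grip_width: 0.029
```

```bash
python3 d.py 0.6445 0.0249 0.135 82.2
```

```text
t 20.73 p [0.6444 0.0251 0.1537] yaw 82.67 down [-1.6e-03 -2.0e-04 -1.0e+00] F [-0.2 -0.3 -0.5] w 0.029 j [-0.21  0.53  0.1   1.72 -0.07  0.9   1.36]
tool shift mm (at present yaw) [ 0.2 18.7 -0.2] len 0.0187
turn about tool y 0.47
shift mm after turn [ 0.2 18.7 -0.2]
```

Emit:
jog_arm([
  [0,[0,0.006,0],[0,0,0]],
  [0,[0,0.006,0],[0,0,0]],
  [0,[0,0.005,0],[0,0,0]],
  [0,[0,0.003,0],[0,0,0]],
  [0,[0,0,0],[0,0,0]],
  [0,[0,0,0],[0,0,0]],
])

```text
clock: 21.23
tcp_pos: [0.6455, 0.0253, 0.1347]
orientation: [-1.568, 0.099, -0.102]
contact_force: [4.2, 1.2, -2.2]
grip_width: 0.029
```

```bash
python3 d.py 0.6445 0.0249 0.1286 82.2
```

```text
t 21.23 p [0.6455 0.0253 0.1347] yaw 82.67 down [ 1.6e-03  3.0e-04 -1.0e+00] F [ 4.2  1.2 -2.2] w 0.029 j [-0.21  0.55  0.1   1.73 -0.07  0.86  1.36]
tool shift mm (at present yaw) [-1.   6.1 -0.6] len 0.0062
turn about tool y 0.47
shift mm after turn [-1.   6.1 -0.6]
```

Emit:
jog_arm([
  [0,[0.001,0.002,0],[0,0,0]],
  [0,[0,0.002,0],[0,0,0]],
  [0,[0,0.002,0],[0,0,0]],
  [0,[0,0,0],[0,0,0]],
  [0,[0,0,0],[0,0,0]],
])

```text
clock: 21.65
tcp_pos: [0.6464, 0.0252, 0.1288]
orientation: [-1.568, 0.099, -0.101]
contact_force: [5.6, 1.3, 1.8]
grip_width: 0.0288
```

```bash
python3 d.py 0.6445 0.0249 0.1286 82.2
```

```text
t 21.65 p [0.6464 0.0252 0.1288] yaw 82.67 down [ 1.4e-03  3.0e-04 -1.0e+00] F [5.6 1.3 1.8] w 0.0288 j [-0.21  0.56  0.1   1.73 -0.07  0.85  1.37]
tool shift mm (at present yaw) [-1.8  0.2 -0.5] len 0.0019
turn about tool y 0.47
shift mm after turn [-1.8  0.2 -0.6]
```

Emit:
jog_arm([
  [0.45,[0,0,0],[0,0,0]],
  [0.45,[0,0,0],[0,0,0]],
  [0.45,[0,0,0],[0,0,0]],
  [0.45,[0,0,0],[0,0,0]],
  [0.45,[0,-0.02,0],[0,0,0]],
  [0.45,[0,-0.03,0],[0,0,0]],
  [0.45,[0,-0.04,0],[0,0,0]],
  [0.45,[0,-0.02,0],[0,0,0]],
  [0.45,[0,0,0],[0,0,0]],
  [0.45,[0,0,0],[0,0,0]],
])

```text
clock: 22.48
tcp_pos: [0.6461, 0.0248, 0.2398]
orientation: [-1.568, 0.099, -0.102]
contact_force: [-0.5, 0.3, -0.7]
grip_width: 0.0385
```

```bash
python3 d.py 0.5075 0.327 0.2 82.2
cat > look.py <<'E'
import sys
from h import *
n=sys.argv[1]
f=grab('top');g=grab('side')
np.savez('topL.npz',**f);np.savez('sideL.npz',**g)
cv2.imwrite(f'pics/{n}.png',np.hstack([cv2.resize(f['image'][130:240,160:350,::-1],None,fx=2.9,fy=2.9,interpolation=cv2.INTER_CUBIC),cv2.resize(g['image'][120:230,275:360,::-1],None,fx=2.9,fy=2.9,interpolation=cv2.INTER_CUBIC)]))
E
python3 look.py l1
```

```text
t 22.48 p [0.6461 0.0248 0.2398] yaw 82.65 down [ 1.9e-03  3.0e-04 -1.0e+00] F [-0.5  0.3 -0.7] w 0.0385 j [-0.22  0.44  0.11  1.65 -0.06  1.06  1.36]
tool shift mm (at present yaw) [-176.2   39.6  282. ] len 0.3348
turn about tool y 0.45
shift mm after turn [-178.4   39.6  280.6]
```

View pics/l1.png

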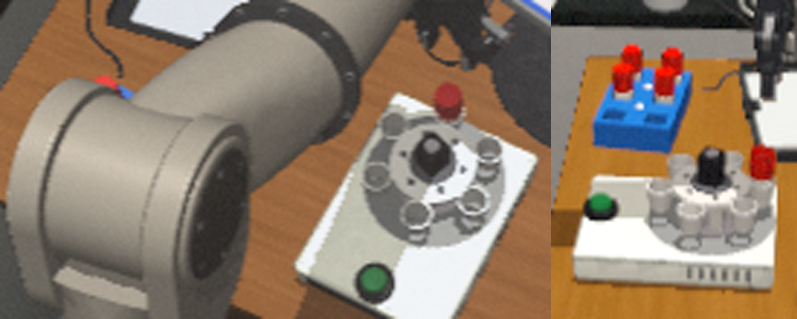

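Vial 1 is upright in its socket. On to the next vial at (0.507, 0.327).

Emit:
jog_arm([
  [0.53,[-0.01,0,0.016],[0,0,0]],
  [0.53,[-0.02,0.004,0.033],[0,0,0]],
  [0.53,[-0.02,0.004,0.033],[0,0,0]],
  [0.53,[-0.02,0.004,0.033],[0,0,0]],
  [0.53,[-0.02,0.004,0.033],[0,0,0]],
  [0.53,[-0.02,0.004,0.033],[0,0,0]],
  [0.53,[-0.02,0.004,0.033],[0,0,0]],
  [0.53,[-0.02,0.004,0.033],[0,0,0]],
  [0.53,[-0.018,0.004,0.025],[0,0,0]],
  [0.53,[-0.008,0.004,0.01],[0,0,0]],
])

```text
clock: 23.42
tcp_pos: [0.5029, 0.332, 0.2005]
orientation: [-1.569, 0.098, -0.092]
contact_force: [-0.2, 1.4, -0.3]
grip_width: 0.0452
```

Emit:
jog_arm([
  [0.53,[0,0.02,0],[0,0,0]],
  [0.53,[0,0.02,0],[0,0,0]],
  [0.53,[0,0.01,0],[0,0,0]],
  [0.53,[0,0,0],[0,0,0]],
  [0.53,[0,0,0],[0,0,0]],
  [0.53,[0,0,0],[0,0,0]],
])

```text
clock: 23.92
tcp_pos: [0.5079, 0.3268, 0.1531]
orientation: [-1.568, 0.101, -0.102]
contact_force: [0.7, -0.5, 0.6]
grip_width: 0.0455
```

```bash
python3 d.py 0.507 0.327 0.074 82.2
python3 look.py l2
```

```text
t 23.92 p [0.5079 0.3268 0.1531] yaw 82.61 down [ 6.e-04  2.e-04 -1.e+00] F [ 0.7 -0.5  0.6] w 0.0455 j [-0.68  0.47  0.01  1.82 -0.01  0.85  0.77]
tool shift mm (at present yaw) [-1.  79.1  0.1] len 0.0791
turn about tool y 0.41
shift mm after turn [-1.  79.1  0.1]
```

View pics/l2.png

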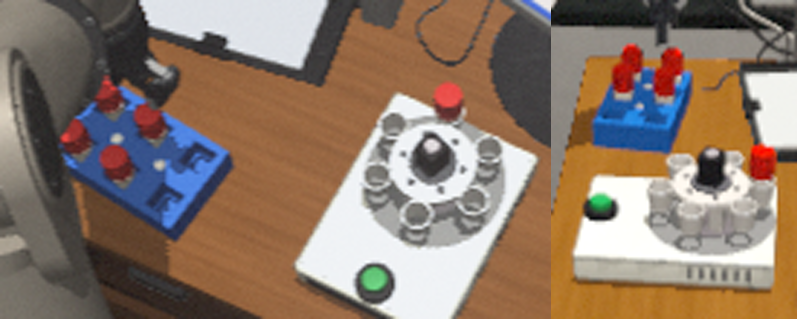

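```bash
cat > caps.py <<'E'
from h import *
d=np.load('topL.npz'); f={k:d[k] for k in d}
hsv=cv2.cvtColor(f['image'],cv2.COLOR_RGB2HSV)
m=(cv2.inRange(hsv,(0,130,130),(6,255,255))|cv2.inRange(hsv,(172,130,130),(180,255,255)))
k,l,s,c=cv2.connectedComponentsWithStats(m)
for i in range(1,k):
    if s[i,4]>15 and c[i,0]<360 and c[i,1]<240:
        h=.082 if c[i,0]<260 else .137
        print(s[i].tolist(),c[i].round(1),(ray(f,*c[i],h)+[.0018,.0015,0]).round(4))
E
python3 caps.py
```

```text
[194, 156, 6, 8, 27] [196.4 160.4] [0.5153 0.383  0.082 ]
[309, 158, 11, 9, 72] [314.2 162.3] [0.6427 0.0256 0.137 ]
[207, 166, 8, 7, 43] [210.1 169.3] [0.5061 0.3278 0.082 ]
[181, 171, 7, 8, 36] [184.6 175.1] [0.4547 0.3912 0.082 ]
[195, 180, 9, 8, 54] [198.5 183.7] [0.4473 0.3364 0.082 ]
```

Rack unmoved. The seated vial reads (0.6427, 0.0256) against the predicted (0.6422, 0.0251). Grasping vial 2.

Emit:
jog_arm([
  [0.53,[-0.001,0.02,0],[0,0,0]],
  [0.53,[0,0.025,0],[0,0,0]],
  [0.53,[0,0.02,0],[0,0,0]],
  [0.53,[0,0.014,0],[0,0,0]],
  [0.53,[0,0,0],[0,0,0]],
  [0.53,[0,0,0],[0,0,0]],
  [0.3,[0,0,0],[0,0,0]],
  [0.0,[0,0,0],[0,0,0]],
  [0,[0,0,0],[0,0,0]],
  [0,[0,0,0],[0,0,0]],
], force=30)

```text
clock: 24.85
tcp_pos: [0.5073, 0.3279, 0.0752]
orientation: [-1.567, 0.099, -0.102]
contact_force: [0.1, -0.3, 7.0]
grip_width: 0.0288
```

Emit:
jog_arm([
  [0,[0,0,0],[0,0,0]],
  [0,[0,0,0],[0,0,0]],
])

```text
clock: 25.02
tcp_pos: [0.5073, 0.3279, 0.0752]
orientation: [-1.567, 0.099, -0.102]
contact_force: [-0.7, 0.2, 6.3]
grip_width: 0.0289
```

```bash
python3 d.py 0.6031 0.0732 0.225 82.2
```

```text
t 25.02 p [0.5073 0.3279 0.0752] yaw 82.66 down [ 0.0024  0.0018 -1.    ] F [-0.7  0.2  6.3] w 0.0289 j [-0.68  0.57  0.    1.86 -0.    0.7   0.77]
tool shift mm (at present yaw) [ 127.9 -150.  -240.1] len 0.3106
turn about tool y 0.46
shift mm after turn [ 129.8 -150.  -239. ]
```

Emit:
jog_arm([
  [0,[0,-0.02,0],[0,0,0]],
  [0,[0,-0.03,0],[0,0,0]],
  [0,[0,-0.035,0],[0,0,0]],
  [0,[0,-0.035,0],[0,0,0]],
  [0,[0.01,-0.03,-0.02],[0,0,0]],
  [0,[0.018,0,-0.033],[0,0,0]],
  [0,[0.018,0,-0.033],[0,0,0]],
  [0,[0.018,0,-0.033],[0,0,0]],
  [0,[0.018,0,-0.033],[0,0,0]],
  [0,[0.018,0,-0.033],[0,0,0]],
])

```text
clock: 25.85
tcp_pos: [0.5821, 0.1293, 0.2242]
orientation: [-1.568, 0.1, -0.101]
contact_force: [0.5, -0.6, -0.8]
grip_width: 0.029
```

Emit:
jog_arm([
  [0,[0.018,0,-0.033],[0,0,0]],
  [0,[0.01,0,-0.016],[0,0,0]],
  [0,[0,0,-0.006],[0,0,0]],
  [0,[0,0,0],[0,0,0]],
  [0,[0,0,0],[0,0,0]],
  [0,[0,0,0],[0,0,0]],
  [0,[0,0,0],[0,0,0]],
  [0,[0,0,0],[0,0,0]],
])

```text
clock: 26.52
tcp_pos: [0.6022, 0.0746, 0.2236]
orientation: [-1.568, 0.099, -0.098]
contact_force: [0.5, 0.5, -0.8]
grip_width: 0.0291
```

```bash
python3 d.py 0.6036 0.0735 0.19 82.2
```

```text
t 26.52 p [0.6022 0.0746 0.2236] yaw 82.81 down [-1.e-04  6.e-04 -1.e+00] F [ 0.5  0.5 -0.8] w 0.0291 j [-0.3   0.39  0.1   1.76 -0.05  0.99  1.26]
tool shift mm (at present yaw) [ 1.5 33.6 -0.9] len 0.0337
turn about tool y 0.61
shift mm after turn [ 1.5 33.6 -0.9]
```

Emit:
jog_arm([
  [0,[0.0015,0.01,-0.001],[0,0,0]],
  [0,[0,0.015,0],[0,0,0]],
  [0,[0,0.01,0],[0,0,0]],
  [0,[0,0,0],[0,0,0]],
  [0,[0,0.01,0],[0,0,0]],
  [0,[0,0.01,0],[0,0,0]],
  [0,[0,0.008,0],[0,0,0]],
  [0,[0,0.005,0],[0,0,0]],
  [0,[0,0,0],[0,0,0]],
  [0,[0,0,0],[0,0,0]],
])

```text
clock: 27.35
tcp_pos: [0.6038, 0.0716, 0.1553]
orientation: [-1.569, 0.101, -0.1]
contact_force: [0.3, -0.0, -1.3]
grip_width: 0.0287
```

```bash
python3 d.py 0.6036 0.0735 0.130 82.2
```

```text
t 27.35 p [0.6038 0.0716 0.1553] yaw 82.66 down [-5.e-04 -1.e-04 -1.e+00] F [ 0.3 -0.  -1.3] w 0.0287 j [-0.29  0.47  0.09  1.81 -0.06  0.86  1.27]
tool shift mm (at present yaw) [-0.4 25.3  1.8] len 0.0254
turn about tool y 0.46
shift mm after turn [-0.5 25.3  1.8]
```

Emit:
jog_arm([
  [0,[0,0.005,0.0015],[0,0,0]],
  [0,[0,0.006,0],[0,0,0]],
  [0,[0,0.005,0],[0,0,0]],
  [0,[0,0.004,0],[0,0,0]],
  [0,[0,0.002,0],[0,0,0]],
  [0,[0,0,0],[0,0,0]],
  [0,[0,0,0],[0,0,0]],
])

```text
clock: 27.93
tcp_pos: [0.6039, 0.0734, 0.1333]
orientation: [-1.568, 0.101, -0.1]
contact_force: [0.5, 1.6, -1.0]
grip_width: 0.0291
```

```bash
python3 d.py 0.6036 0.0735 0.130 82.2
```

```text
t 27.93 p [0.6039 0.0734 0.1333] yaw 82.68 down [-5.e-04  1.e-04 -1.e+00] F [ 0.5  1.6 -1. ] w 0.0291 j [-0.29  0.5   0.09  1.83 -0.06  0.82  1.27]
tool shift mm (at present yaw) [-0.3  3.3  0.1] len 0.0033
turn about tool y 0.48
shift mm after turn [-0.3  3.3  0.1]
```

Very clean. Last 3 mm, then release and lift.

Emit:
jog_arm([
  [0,[0,0.002,0],[0,0,0]],
  [0,[0,0.0015,0],[0,0,0]],
  [0,[0,0,0],[0,0,0]],
  [0.45,[0,0,0],[0,0,0]],
  [0.45,[0,0,0],[0,0,0]],
  [0.45,[0,0,0],[0,0,0]],
  [0.45,[0,0,0],[0,0,0]],
  [0.45,[0,-0.02,0],[0,0,0]],
  [0.45,[0,-0.03,0],[0,0,0]],
  [0.45,[0,-0.04,0],[0,0,0]],
])

```text
clock: 28.77
tcp_pos: [0.6022, 0.0726, 0.2184]
orientation: [-1.57, 0.105, -0.096]
contact_force: [1.5, 0.4, -0.4]
grip_width: 0.0383
```

```bash
python3 d.py 0.4475 0.336 0.20 82.2; python3 look.py l3;python3 caps.py
```

```text
t 28.77 p [0.6022 0.0726 0.2184] yaw 82.66 down [-0.0056 -0.0016 -1.    ] F [ 1.5  0.4 -0.4] w 0.0383 j [-0.3   0.4   0.1   1.76 -0.05  0.99  1.26]
tool shift mm (at present yaw) [-187.    18.9  241.5] len 0.3061
turn about tool y 0.46
shift mm after turn [-189.    18.9  240. ]
[191, 156, 9, 8, 51] [194.5 159.2] [0.5163 0.3907 0.082 ]
[310, 158, 10, 9, 73] [314.4 162.3] [0.643  0.0251 0.137 ]
[290, 163, 9, 8, 58] [294.3 166.7] [0.6037 0.0743 0.137 ]
```

View pics/l3.png

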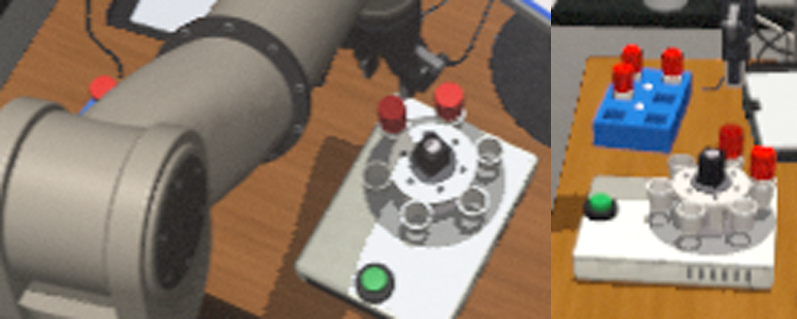

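Vial 2 is seated at (0.6037,0.0743). Next vial at (0.4475,0.3355).

Emit:
jog_arm([
  [0.53,[-0.01,-0.004,0.012],[0,0,0]],
  [0.53,[-0.022,0,0.028],[0,0,0]],
  [0.53,[-0.023,0,0.03],[0,0,0]],
  [0.53,[-0.023,0,0.03],[0,0,0]],
  [0.53,[-0.023,0,0.03],[0,0,0]],
  [0.53,[-0.023,0,0.03],[0,0,0]],
  [0.53,[-0.023,0,0.03],[0,0,0]],
  [0.53,[-0.02,0,0.025],[0,0,0]],
  [0.53,[-0.015,0.01,0.018],[0,0,0]],
  [0.53,[-0.005,0.02,0.008],[0,0,0]],
])

```text
clock: 29.7
tcp_pos: [0.4478, 0.3412, 0.1958]
orientation: [-1.563, 0.094, -0.098]
contact_force: [0.4, 0.6, 0.5]
grip_width: 0.0453
```

Emit:
jog_arm([
  [0.53,[0,0.02,0],[0,0,0]],
  [0.53,[0,0.02,0],[0,0,0]],
  [0.53,[0,0,0],[0,0,0]],
  [0.53,[0,0,0],[0,0,0]],
  [0.53,[0,0,0],[0,0,0]],
  [0.53,[0,0,0],[0,0,0]],
])

```text
clock: 30.2
tcp_pos: [0.4503, 0.3364, 0.1555]
orientation: [-1.567, 0.1, -0.102]
contact_force: [0.7, -0.5, 0.3]
grip_width: 0.0453
```

```bash
python3 d.py 0.4475 0.3355 0.074 82.2; python3 look.py l4;python3 caps.py
```

```text
t 30.2 p [0.4503 0.3364 0.1555] yaw 82.63 down [ 0.0018  0.0016 -1.    ] F [ 0.7 -0.5  0.3] w 0.0453 j [-0.74  0.4  -0.02  1.92  0.01  0.82  0.68]
tool shift mm (at present yaw) [-2.8 81.5 -1.4] len 0.0815
turn about tool y 0.43
shift mm after turn [-2.8 81.5 -1.5]
[310, 158, 10, 9, 74] [314.4 162.4] [0.6429 0.0249 0.137 ]
[290, 163, 10, 9, 68] [294.4 166.9] [0.6031 0.0739 0.137 ]
[183, 173, 6, 6, 20] [185.6 175.6] [0.4546 0.3874 0.082 ]
[195, 181, 9, 7, 49] [198.5 184.1] [0.446  0.3357 0.082 ]
```

View pics/l4.png

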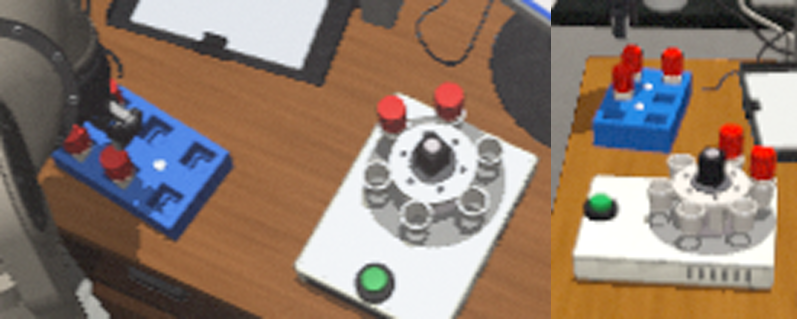

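Emit:
jog_arm([
  [0.53,[-0.003,0.02,-0.0015],[0,0,0]],
  [0.53,[0,0.025,0],[0,0,0]],
  [0.53,[0,0.02,0],[0,0,0]],
  [0.53,[0,0.016,0],[0,0,0]],
  [0.53,[0,0,0],[0,0,0]],
  [0.53,[0,0,0],[0,0,0]],
  [0.3,[0,0,0],[0,0,0]],
  [0.0,[0,0,0],[0,0,0]],
  [0,[0,0,0],[0,0,0]],
  [0,[0,0,0],[0,0,0]],
])

```text
clock: 31.13
tcp_pos: [0.4471, 0.3358, 0.0746]
orientation: [-1.566, 0.099, -0.102]
contact_force: [-0.5, 0.4, 6.1]
grip_width: 0.0288
```

Emit:
jog_arm([
  [0,[0,0,0],[0,0,0]],
  [0,[0,0,0],[0,0,0]],
])

```text
clock: 31.3
tcp_pos: [0.4472, 0.3358, 0.0746]
orientation: [-1.566, 0.099, -0.102]
contact_force: [-0.2, -0.3, 6.9]
grip_width: 0.0291
```

```bash
python3 d.py 0.5422 0.0636 0.225 82.2
```

```text
t 31.3 p [0.4472 0.3358 0.0746] yaw 82.66 down [ 0.0021  0.0019 -1.    ] F [-0.2 -0.3  6.9] w 0.0291 j [-0.74  0.52 -0.02  1.97  0.02  0.65  0.67]
tool shift mm (at present yaw) [ 129.3 -150.8 -257.5] len 0.3252
turn about tool y 0.46
shift mm after turn [ 131.4 -150.8 -256.4]
```

Emit:
jog_arm([
  [0,[0,-0.02,0],[0,0,0]],
  [0,[0,-0.03,0],[0,0,0]],
  [0,[0,-0.035,0],[0,0,0]],
  [0,[0,-0.035,0],[0,0,0]],
  [0,[0.01,-0.03,-0.02],[0,0,0]],
  [0,[0.018,0,-0.035],[0,0,0]],
  [0,[0.018,0,-0.035],[0,0,0]],
  [0,[0.018,0,-0.035],[0,0,0]],
  [0,[0.018,0,-0.035],[0,0,0]],
  [0,[0.018,0,-0.035],[0,0,0]],
])

```text
clock: 32.13
tcp_pos: [0.5207, 0.1269, 0.2236]
orientation: [-1.568, 0.1, -0.101]
contact_force: [1.0, -0.3, -0.7]
grip_width: 0.029
```

Emit:
jog_arm([
  [0,[0.018,0,-0.035],[0,0,0]],
  [0,[0.01,0,-0.02],[0,0,0]],
  [0,[0.001,0,-0.007],[0,0,0]],
  [0,[0,0,0],[0,0,0]],
  [0,[0,0,0],[0,0,0]],
  [0,[0,0,0],[0,0,0]],
  [0,[0,0,0],[0,0,0]],
  [0,[0,0,0],[0,0,0]],
])

```text
clock: 32.8
tcp_pos: [0.5411, 0.0653, 0.2231]
orientation: [-1.568, 0.098, -0.098]
contact_force: [-0.9, 0.3, -1.5]
grip_width: 0.0291
```

```bash
python3 d.py 0.5422 0.0636 0.19 82.2
```

```text
t 32.8 p [0.5411 0.0653 0.2231] yaw 82.82 down [-1.e-04  5.e-04 -1.e+00] F [-0.9  0.3 -1.5] w 0.0291 j [-0.33  0.29  0.11  1.9  -0.04  0.95  1.25]
tool shift mm (at present yaw) [ 1.4 33.1 -1.6] len 0.0331
turn about tool y 0.62
shift mm after turn [ 1.4 33.1 -1.5]
```

Emit:
jog_arm([
  [0,[0.001,0.01,0],[0,0,0]],
  [0,[0,0.015,0],[0,0,0]],
  [0,[0,0.01,0],[0,0,0]],
  [0,[0,0,0],[0,0,0]],
  [0,[0,0.01,0],[0,0,0]],
  [0,[0,0.01,0],[0,0,0]],
  [0,[0,0.008,0],[0,0,0]],
  [0,[0,0.005,0],[0,0,0]],
  [0,[0,0,0],[0,0,0]],
  [0,[0,0,0],[0,0,0]],
])

```text
clock: 33.63
tcp_pos: [0.5423, 0.0634, 0.1548]
orientation: [-1.569, 0.101, -0.1]
contact_force: [-0.4, -0.1, -0.2]
grip_width: 0.0293
```

```bash
python3 d.py 0.5422 0.0636 0.1296 82.2
```

```text
t 33.63 p [0.5423 0.0634 0.1548] yaw 82.66 down [-6.e-04 -1.e-04 -1.e+00] F [-0.4 -0.1 -0.2] w 0.0293 j [-0.32  0.38  0.11  1.96 -0.05  0.8   1.26]
tool shift mm (at present yaw) [-0.1 25.2  0.2] len 0.0252
turn about tool y 0.46
shift mm after turn [-0.1 25.2  0.2]
```

Emit:
jog_arm([
  [0,[0,0.006,0],[0,0,0]],
  [0,[0,0.006,0],[0,0,0]],
  [0,[0,0.005,0],[0,0,0]],
  [0,[0,0.003,0],[0,0,0]],
  [0,[0,0.002,0],[0,0,0]],
  [0,[0,0,0],[0,0,0]],
  [0,[0,0,0],[0,0,0]],
])

```text
clock: 34.22
tcp_pos: [0.5424, 0.0636, 0.133]
orientation: [-1.568, 0.1, -0.1]
contact_force: [0.1, 1.4, -0.8]
grip_width: 0.0293
```

```bash
python3 d.py 0.5422 0.0636 0.1296 82.2
```

```text
t 34.22 p [0.5424 0.0636 0.133 ] yaw 82.68 down [-1.e-04  1.e-04 -1.e+00] F [ 0.1  1.4 -0.8] w 0.0293 j [-0.31  0.41  0.1   1.98 -0.06  0.76  1.27]
tool shift mm (at present yaw) [-0.1  3.4 -0.1] len 0.0034
turn about tool y 0.48
shift mm after turn [-0.1  3.4 -0.1]
```

Emit:
jog_arm([
  [0,[0,0.002,0],[0,0,0]],
  [0,[0,0.0015,0],[0,0,0]],
  [0,[0,0,0],[0,0,0]],
  [0.45,[0,0,0],[0,0,0]],
  [0.45,[0,0,0],[0,0,0]],
  [0.45,[0,0,0],[0,0,0]],
  [0.45,[0,0,0],[0,0,0]],
  [0.45,[0,-0.02,0],[0,0,0]],
  [0.45,[0,-0.03,0],[0,0,0]],
  [0.45,[0,-0.04,0],[0,0,0]],
])

```text
clock: 35.05
tcp_pos: [0.5404, 0.0628, 0.2182]
orientation: [-1.571, 0.105, -0.096]
contact_force: [1.2, 0.5, -0.1]
grip_width: 0.0386
```

```bash
python3 d.py 0.516 0.3885 0.225 82.2; python3 look.py l5;python3 caps.py
```

```text
t 35.05 p [0.5404 0.0628 0.2182] yaw 82.65 down [-0.0056 -0.0017 -1.    ] F [ 1.2  0.5 -0.1] w 0.0386 j [-0.33  0.3   0.12  1.91 -0.04  0.94  1.25]
tool shift mm (at present yaw) [-65.9  -7.2 319.9] len 0.3267
turn about tool y 0.45
shift mm after turn [-68.4  -7.2 319.3]
[191, 156, 9, 8, 63] [195.  159.7] [0.5155 0.3882 0.082 ]
[310, 158, 10, 9, 73] [314.4 162.3] [0.643  0.0251 0.137 ]
[179, 171, 10, 8, 65] [183.7 174.6] [0.4551 0.3947 0.082 ]
[285, 181, 9, 8, 56] [288.6 184.8] [0.5423 0.0637 0.137 ]
```

View pics/l5.png

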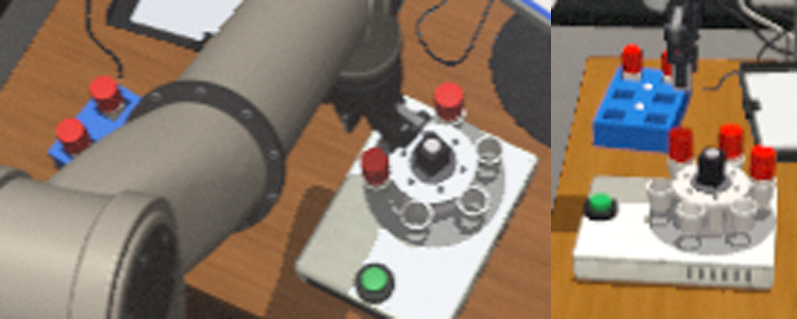

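Three seated. Next vial at (0.5155,0.388).

Emit:
jog_arm([
  [0.53,[-0.004,-0.004,0.016],[0,0,0]],
  [0.53,[-0.007,-0.003,0.034],[0,0,0]],
  [0.53,[-0.007,0,0.038],[0,0,0]],
  [0.53,[-0.007,0,0.038],[0,0,0]],
  [0.53,[-0.007,0,0.038],[0,0,0]],
  [0.53,[-0.007,0,0.038],[0,0,0]],
  [0.53,[-0.007,0,0.038],[0,0,0]],
  [0.53,[-0.007,0,0.036],[0,0,0]],
  [0.53,[-0.007,0.01,0.03],[0,0,0]],
  [0.53,[-0.005,0.015,0.014],[0,0,0]],
])

```text
clock: 35.98
tcp_pos: [0.5179, 0.3951, 0.2022]
orientation: [-1.564, 0.095, -0.098]
contact_force: [0.3, 1.1, 0.5]
grip_width: 0.0451
```

Emit:
jog_arm([
  [0.53,[0,0.02,0],[0,0,0]],
  [0.53,[0,0.02,0],[0,0,0]],
  [0.53,[0,0.01,0],[0,0,0]],
  [0.53,[0,0,0],[0,0,0]],
  [0.53,[0,0,0],[0,0,0]],
  [0.53,[0,0,0],[0,0,0]],
  [0.53,[0,0,0],[0,0,0]],
])

```text
clock: 36.57
tcp_pos: [0.5197, 0.3893, 0.153]
orientation: [-1.567, 0.1, -0.102]
contact_force: [-0.1, 0.4, -0.4]
grip_width: 0.0449
```

```bash
python3 d.py 0.5155 0.388 0.074 82.2; python3 look.py l6;python3 caps.py
```

```text
t 36.57 p [0.5197 0.3893 0.153 ] yaw 82.62 down [ 0.0018  0.0015 -1.    ] F [-0.1  0.4 -0.4] w 0.0449 j [-0.75  0.53  0.01  1.71 -0.01  0.9   0.71]
tool shift mm (at present yaw) [-4.1 79.  -1.9] len 0.0791
turn about tool y 0.42
shift mm after turn [-4.1 79.  -2. ]
[191, 156, 9, 8, 53] [194.9 159.9] [0.5148 0.3884 0.082 ]
[310, 158, 10, 9, 73] [314.4 162.3] [0.643  0.0251 0.137 ]
[290, 163, 10, 9, 68] [294.4 166.9] [0.6031 0.074  0.137 ]
[179, 171, 9, 8, 55] [183.5 174.4] [0.4554 0.3954 0.082 ]
[285, 181, 9, 9, 65] [288.9 184.9] [0.5422 0.0627 0.137 ]
```

View pics/l6.png

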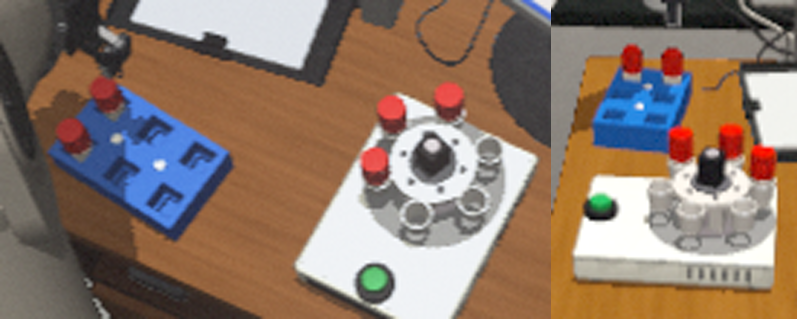

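Emit:
jog_arm([
  [0.53,[-0.004,0.02,-0.0015],[0,0,0]],
  [0.53,[0,0.025,0],[0,0,0]],
  [0.53,[0,0.02,0],[0,0,0]],
  [0.53,[0,0.014,0],[0,0,0]],
  [0.53,[0,0,0],[0,0,0]],
  [0.53,[0,0,0],[0,0,0]],
  [0.3,[0,0,0],[0,0,0]],
  [0.0,[0,0,0],[0,0,0]],
  [0,[0,0,0],[0,0,0]],
  [0,[0,0,0],[0,0,0]],
])

```text
clock: 37.5
tcp_pos: [0.5156, 0.3889, 0.0741]
orientation: [-1.566, 0.099, -0.102]
contact_force: [0.1, -0.8, 6.1]
grip_width: 0.0293
```

Emit:
jog_arm([
  [0,[0,0,0],[0,0,0]],
  [0,[0,0,0],[0,0,0]],
])

```text
clock: 37.67
tcp_pos: [0.5156, 0.3889, 0.0742]
orientation: [-1.566, 0.099, -0.102]
contact_force: [-0.1, 0.3, 6.4]
grip_width: 0.0292
```

```bash
python3 d.py 0.6206 -0.0326 0.225 82.2
```

```text
t 37.67 p [0.5156 0.3889 0.0742] yaw 82.66 down [ 0.0022  0.0019 -1.    ] F [-0.1  0.3  6.4] w 0.0292 j [-0.75  0.63  0.    1.76 -0.    0.75  0.7 ]
tool shift mm (at present yaw) [ 158.3 -151.4 -404.3] len 0.4598
turn about tool y 0.46
shift mm after turn [ 161.5 -151.4 -403. ]
```

Emit:
jog_arm([
  [0,[0,-0.02,0],[0,0,0]],
  [0,[0,-0.03,0],[0,0,0]],
  [0,[0,-0.035,0],[0,0,0]],
  [0,[0,-0.035,0],[0,0,0]],
  [0,[0.005,-0.033,-0.02],[0,0,0]],
  [0,[0.009,0,-0.035],[0,0,0]],
  [0,[0.009,0,-0.035],[0,0,0]],
  [0,[0.009,0,-0.035],[0,0,0]],
  [0,[0.009,0,-0.035],[0,0,0]],
  [0,[0.009,0,-0.035],[0,0,0]],
])

```text
clock: 38.5
tcp_pos: [0.539, 0.1866, 0.2259]
orientation: [-1.568, 0.1, -0.101]
contact_force: [0.8, 1.1, -0.2]
grip_width: 0.0289
```

Emit:
jog_arm([
  [0,[0.009,0,-0.036],[0,0,0]],
  [0,[0.009,0,-0.036],[0,0,0]],
  [0,[0.009,0,-0.036],[0,0,0]],
  [0,[0.008,0,-0.036],[0,0,0]],
  [0,[0.007,0,-0.036],[0,0,0]],
  [0,[0.006,0,-0.03],[0,0,0]],
  [0,[0,0,-0.015],[0,0,0]],
  [0,[0,0,-0.002],[0,0,0]],
  [0,[0,0,0],[0,0,0]],
  [0,[0,0,0],[0,0,0]],
])

```text
clock: 39.33
tcp_pos: [0.5579, -0.0414, 0.2256]
orientation: [-1.568, 0.099, -0.099]
contact_force: [-0.2, 1.0, -0.4]
grip_width: 0.0292
```

Emit:
jog_arm([
  [0,[0,0,0],[0,0,0]],
  [0,[0,0,0],[0,0,0]],
  [0,[0,0,0],[0,0,0]],
  [0,[0,0,0],[0,0,0]],
])

```text
clock: 39.67
tcp_pos: [0.558, -0.042, 0.2255]
orientation: [-1.568, 0.099, -0.099]
contact_force: [-0.4, 0.6, -0.4]
grip_width: 0.0287
```

```bash
python3 d.py 0.5594 -0.0424 0.155 82.2
```

```text
t 39.67 p [ 0.558  -0.042   0.2255] yaw 82.75 down [-1.e-04  2.e-04 -1.e+00] F [-0.4  0.6 -0.4] w 0.0287 j [-0.16  0.31  0.16  1.87 -0.06  0.96  1.46]
tool shift mm (at present yaw) [ 1.5 70.5 -0.2] len 0.0706
turn about tool y 0.55
shift mm after turn [ 1.5 70.5 -0.2]
```

Emit:
jog_arm([
  [0,[0.001,0.01,0],[0,0,0]],
  [0,[0,0.015,0],[0,0,0]],
  [0,[0,0.012,0],[0,0,0]],
  [0,[0,0,0],[0,0,0]],
  [0,[0,0.01,0],[0,0,0]],
  [0,[0,0.01,0],[0,0,0]],
  [0,[0,0.008,0],[0,0,0]],
  [0,[0,0.005,0],[0,0,0]],
  [0,[0,0,0],[0,0,0]],
  [0,[0,0,0],[0,0,0]],
])

```text
clock: 40.5
tcp_pos: [0.5588, -0.043, 0.1553]
orientation: [-1.569, 0.101, -0.1]
contact_force: [0.5, 0.6, -0.6]
grip_width: 0.029
```

```bash
python3 d.py 0.5592 -0.0424 0.1292 82.2
```

```text
t 40.5 p [ 0.5588 -0.043   0.1553] yaw 82.67 down [-5.e-04 -0.e+00 -1.e+00] F [ 0.5  0.6 -0.6] w 0.029 j [-0.15  0.4   0.15  1.93 -0.08  0.82  1.48]
tool shift mm (at present yaw) [ 0.3 26.1  0.7] len 0.0262
turn about tool y 0.47
shift mm after turn [ 0.3 26.1  0.7]
```

Emit:
jog_arm([
  [0,[0,0.006,0],[0,0,0]],
  [0,[0,0.006,0],[0,0,0]],
  [0,[0,0.005,0],[0,0,0]],
  [0,[0,0.003,0],[0,0,0]],
  [0,[0,0.002,0],[0,0,0]],
  [0,[0,0,0],[0,0,0]],
  [0,[0,0,0],[0,0,0]],
])

```text
clock: 41.08
tcp_pos: [0.559, -0.0423, 0.1335]
orientation: [-1.568, 0.1, -0.1]
contact_force: [1.9, 2.3, -2.4]
grip_width: 0.0287
```

```bash
python3 d.py 0.5592 -0.0424 0.1292 82.2
```

```text
t 41.08 p [ 0.559  -0.0423  0.1335] yaw 82.7 down [ 2.e-04  7.e-04 -1.e+00] F [ 1.9  2.3 -2.4] w 0.0287 j [-0.15  0.43  0.14  1.94 -0.08  0.77  1.49]
tool shift mm (at present yaw) [ 0.2  4.3 -0.1] len 0.0043
turn about tool y 0.5
shift mm after turn [ 0.2  4.3 -0.1]
```

Emit:
jog_arm([
  [0,[0,0.002,0],[0,0,0]],
  [0,[0,0.002,0],[0,0,0]],
  [0,[0,0,0],[0,0,0]],
  [0.45,[0,0,0],[0,0,0]],
  [0.45,[0,0,0],[0,0,0]],
  [0.45,[0,0,0],[0,0,0]],
  [0.45,[0,0,0],[0,0,0]],
  [0.45,[0,-0.02,0],[0,0,0]],
  [0.45,[0,-0.03,0],[0,0,0]],
  [0.45,[0,-0.04,0],[0,0,0]],
])

```text
clock: 41.92
tcp_pos: [0.5568, -0.0435, 0.2181]
orientation: [-1.57, 0.106, -0.096]
contact_force: [1.3, 1.2, -0.2]
grip_width: 0.0386
```

Emit:
jog_arm([
  [0.45,[0,-0.01,0],[0,0,0]],
  [0.45,[0,0,0],[0,0,0]],
])

```text
clock: 42.08
tcp_pos: [0.5611, -0.0436, 0.2334]
orientation: [-1.568, 0.095, -0.107]
contact_force: [-0.1, -0.1, 0.3]
grip_width: 0.0383
```

```bash
python3 d.py 0.455 0.395 0.225 82.2; python3 look.py l7;python3 caps.py
```

```text
t 42.08 p [ 0.5611 -0.0436  0.2334] yaw 82.63 down [ 0.0072 -0.     -1.    ] F [-0.1 -0.1  0.3] w 0.0383 j [-0.16  0.31  0.16  1.86 -0.06  0.97  1.46]
tool shift mm (at present yaw) [-161.6    7.6  421.4] len 0.4514
turn about tool y 0.43
shift mm after turn [-164.7    7.6  420.2]
[179, 171, 10, 8, 65] [183.7 174.6] [0.4551 0.3947 0.082 ]
[319, 190, 9, 8, 61] [322.9 193.5] [ 0.5596 -0.0425  0.137 ]
```

View pics/l7.png

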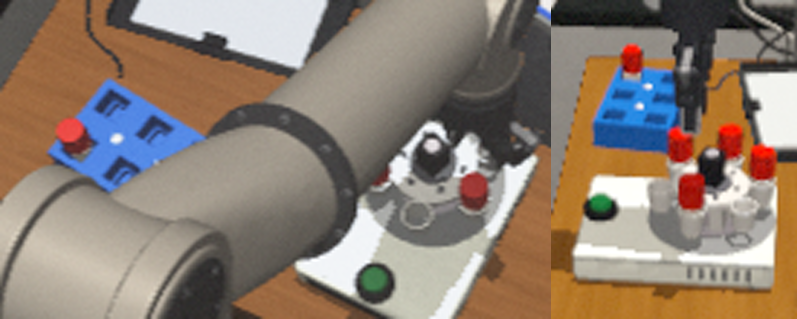

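Four seated. Last vial at (0.455,0.395).

Emit:
jog_arm([
  [0.53,[-0.006,0,0.016],[0,0,0]],
  [0.53,[-0.012,0,0.034],[0,0,0]],
  [0.53,[-0.014,0,0.037],[0,0,0]],
  [0.53,[-0.014,0,0.037],[0,0,0]],
  [0.53,[-0.014,0,0.037],[0,0,0]],
  [0.53,[-0.014,0,0.037],[0,0,0]],
  [0.53,[-0.014,0,0.037],[0,0,0]],
  [0.53,[-0.014,0,0.037],[0,0,0]],
  [0.53,[-0.014,0,0.037],[0,0,0]],
  [0.53,[-0.014,0,0.037],[0,0,0]],
])

```text
clock: 43.02
tcp_pos: [0.4726, 0.3177, 0.2276]
orientation: [-1.571, 0.102, -0.099]
contact_force: [0.7, -0.0, -0.2]
grip_width: 0.0454
```

Emit:
jog_arm([
  [0.53,[-0.014,0,0.035],[0,0,0]],
  [0.53,[-0.012,0.01,0.027],[0,0,0]],
  [0.53,[-0.006,0.02,0.012],[0,0,0]],
  [0.53,[0,0.03,0],[0,0,0]],
  [0.53,[0,0.02,0],[0,0,0]],
  [0.53,[0,0,0],[0,0,0]],
  [0.53,[0,0,0],[0,0,0]],
  [0.53,[0,0,0],[0,0,0]],
  [0.53,[0,0,0],[0,0,0]],
  [0.53,[0,0,0],[0,0,0]],
])

```text
clock: 43.85
tcp_pos: [0.4527, 0.3946, 0.151]
orientation: [-1.567, 0.1, -0.102]
contact_force: [-0.2, 0.2, -1.0]
grip_width: 0.0455
```

```bash
python3 d.py 0.455 0.395 0.074 82.2; python3 look.py l8;python3 caps.py
```

```text
t 43.85 p [0.4527 0.3946 0.151 ] yaw 82.63 down [ 0.0018  0.0018 -1.    ] F [-0.2  0.2 -1. ] w 0.0455 j [-0.79  0.46 -0.04  1.83  0.02  0.85  0.6 ]
tool shift mm (at present yaw) [ 2.2 77.   0.5] len 0.077
turn about tool y 0.43
shift mm after turn [ 2.1 77.   0.6]
[309, 158, 11, 9, 74] [314.3 162.4] [0.6427 0.0252 0.137 ]
[290, 163, 10, 9, 69] [294.2 167.1] [0.6023 0.0741 0.137 ]
[180, 172, 8, 7, 36] [183.  175.6] [0.4512 0.3949 0.082 ]
[285, 181, 9, 9, 68] [289.  185.1] [0.5416 0.062  0.137 ]
[319, 190, 9, 9, 66] [323.1 193.7] [ 0.5592 -0.0431  0.137 ]
```

View pics/l8.png

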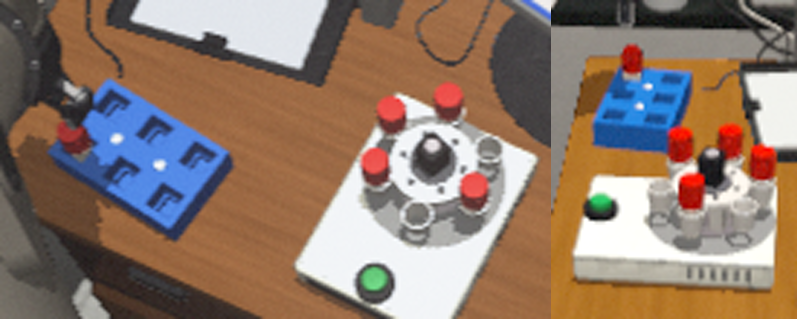

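Emit:
jog_arm([
  [0.53,[0.002,0.02,0],[0,0,0]],
  [0.53,[0,0.025,0],[0,0,0]],
  [0.53,[0,0.02,0],[0,0,0]],
  [0.53,[0,0.012,0],[0,0,0]],
  [0.53,[0,0,0],[0,0,0]],
  [0.53,[0,0,0],[0,0,0]],
  [0.3,[0,0,0],[0,0,0]],
  [0.0,[0,0,0],[0,0,0]],
  [0,[0,0,0],[0,0,0]],
  [0,[0,0,0],[0,0,0]],
])

```text
clock: 44.78
tcp_pos: [0.4547, 0.3948, 0.0741]
orientation: [-1.566, 0.099, -0.102]
contact_force: [0.2, 0.5, 5.5]
grip_width: 0.0293
```

Emit:
jog_arm([
  [0,[0,0,0],[0,0,0]],
  [0,[0,0,0],[0,0,0]],
])

```text
clock: 44.95
tcp_pos: [0.4547, 0.3948, 0.074]
orientation: [-1.566, 0.099, -0.102]
contact_force: [0.8, -0.3, 7.1]
grip_width: 0.0292
```

```bash
python3 d.py 0.5201 0.0057 0.225 82.2
```

```text
t 44.95 p [0.4547 0.3948 0.074 ] yaw 82.66 down [ 0.0019  0.002  -1.    ] F [ 0.8 -0.3  7.1] w 0.0292 j [-0.79  0.57 -0.04  1.87  0.03  0.7   0.6 ]
tool shift mm (at present yaw) [ 114.8 -151.6 -377.2] len 0.4225
turn about tool y 0.46
shift mm after turn [ 117.9 -151.6 -376.3]
```

Emit:
jog_arm([
  [0,[0,-0.02,0],[0,0,0]],
  [0,[0,-0.03,0],[0,0,0]],
  [0,[0,-0.035,0],[0,0,0]],
  [0,[0,-0.035,0],[0,0,0]],
  [0,[0.005,-0.032,-0.02],[0,0,0]],
  [0,[0.01,0,-0.035],[0,0,0]],
  [0,[0.01,0,-0.035],[0,0,0]],
  [0,[0.01,0,-0.035],[0,0,0]],
  [0,[0.011,0,-0.035],[0,0,0]],
  [0,[0.011,0,-0.035],[0,0,0]],
])

```text
clock: 45.78
tcp_pos: [0.4853, 0.1915, 0.225]
orientation: [-1.568, 0.1, -0.101]
contact_force: [0.4, 1.0, -0.5]
grip_width: 0.0291
```

Emit:
jog_arm([
  [0,[0.011,0,-0.035],[0,0,0]],
  [0,[0.011,0,-0.035],[0,0,0]],
  [0,[0.011,0,-0.035],[0,0,0]],
  [0,[0.011,0,-0.035],[0,0,0]],
  [0,[0.01,0,-0.027],[0,0,0]],
  [0,[0.005,0,-0.012],[0,0,0]],
  [0,[0,0,-0.003],[0,0,0]],
  [0,[0,0,0],[0,0,0]],
  [0,[0,0,0],[0,0,0]],
  [0,[0,0,0],[0,0,0]],
])

```text
clock: 46.62
tcp_pos: [0.5204, 0.0072, 0.2245]
orientation: [-1.568, 0.099, -0.098]
contact_force: [-0.6, -0.8, -0.0]
grip_width: 0.0291
```

Emit:
jog_arm([
  [0,[0,0,0],[0,0,0]],
  [0,[0,0,0],[0,0,0]],
  [0,[0,0,0],[0,0,0]],
])

```text
clock: 46.87
tcp_pos: [0.5206, 0.0061, 0.2245]
orientation: [-1.568, 0.1, -0.099]
contact_force: [0.1, 0.1, -1.8]
grip_width: 0.0289
```

```bash
python3 d.py 0.5200 0.0057 0.155 82.2
```

```text
t 46.87 p [0.5206 0.0061 0.2245] yaw 82.75 down [-2.e-04  1.e-04 -1.e+00] F [ 0.1  0.1 -1.8] w 0.0289 j [-0.25  0.25  0.14  1.96 -0.04  0.94  1.36]
tool shift mm (at present yaw) [-0.6 69.5 -0.5] len 0.0695
turn about tool y 0.55
shift mm after turn [-0.6 69.5 -0.5]
```

Emit:
jog_arm([
  [0,[-0.0005,0.01,0],[0,0,0]],
  [0,[0,0.015,0],[0,0,0]],
  [0,[0,0.012,0],[0,0,0]],
  [0,[0,0,0],[0,0,0]],
  [0,[0,0.01,0],[0,0,0]],
  [0,[0,0.01,0],[0,0,0]],
  [0,[0,0.008,0],[0,0,0]],
  [0,[0,0.005,0],[0,0,0]],
  [0,[0,0,0],[0,0,0]],
  [0,[0,0,0],[0,0,0]],
])

```text
clock: 47.7
tcp_pos: [0.5202, 0.0053, 0.1543]
orientation: [-1.569, 0.101, -0.1]
contact_force: [-0.8, -0.0, -0.2]
grip_width: 0.0292
```

```bash
python3 d.py 0.5200 0.0057 0.1292 82.2
```

```text
t 47.7 p [0.5202 0.0053 0.1543] yaw 82.66 down [-5.e-04 -1.e-04 -1.e+00] F [-0.8 -0.  -0.2] w 0.0292 j [-0.24  0.34  0.13  2.02 -0.06  0.78  1.37]
tool shift mm (at present yaw) [-0.2 25.1  0.4] len 0.0251
turn about tool y 0.46
shift mm after turn [-0.2 25.1  0.4]
```

Emit:
jog_arm([
  [0,[0,0.006,0],[0,0,0]],
  [0,[0,0.006,0],[0,0,0]],
  [0,[0,0.005,0],[0,0,0]],
  [0,[0,0.003,0],[0,0,0]],
  [0,[0,0.002,0],[0,0,0]],
  [0,[0,0,0],[0,0,0]],
  [0,[0,0,0],[0,0,0]],
])

```text
clock: 48.28
tcp_pos: [0.5198, 0.0054, 0.1323]
orientation: [-1.569, 0.101, -0.1]
contact_force: [-1.3, 0.3, -1.4]
grip_width: 0.0292
```

```bash
python3 d.py 0.5200 0.0057 0.1292 82.2
```

```text
t 48.28 p [0.5198 0.0054 0.1323] yaw 82.67 down [-0.0011  0.     -1.    ] F [-1.3  0.3 -1.4] w 0.0292 j [-0.23  0.38  0.12  2.04 -0.07  0.73  1.38]
tool shift mm (at present yaw) [0.2 3.1 0.3] len 0.0031
turn about tool y 0.47
shift mm after turn [0.2 3.1 0.3]
```

Emit:
jog_arm([
  [0,[0,0.002,0],[0,0,0]],
  [0,[0,0.001,0],[0,0,0]],
  [0,[0,0,0],[0,0,0]],
  [0.45,[0,0,0],[0,0,0]],
  [0.45,[0,0,0],[0,0,0]],
  [0.45,[0,0,0],[0,0,0]],
  [0.45,[0,0,0],[0,0,0]],
  [0.45,[0,-0.02,0],[0,0,0]],
  [0.45,[0,-0.03,0],[0,0,0]],
  [0.45,[0,-0.04,0],[0,0,0]],
])

```text
clock: 49.12
tcp_pos: [0.5187, 0.0051, 0.2185]
orientation: [-1.57, 0.104, -0.097]
contact_force: [0.5, 0.2, 0.1]
grip_width: 0.0385
```

Emit:
jog_arm([
  [0.45,[0,-0.02,0.025],[0,0,0]],
  [0.3,[-0.01,0,0.035],[0,0,0]],
  [0.2,[-0.01,0,0.035],[0,0,0]],
  [0,[-0.01,0,0.035],[0,0,0]],
  [0,[-0.01,0,0.025],[0,0,0]],
  [0,[0,0,0],[0,0,0]],
  [0,[0,0,0],[0,0,0]],
  [0,[0,0,0],[0,0,0]],
])

```text
clock: 49.78
tcp_pos: [0.5007, 0.1633, 0.2396]
orientation: [-1.569, 0.101, -0.101]
contact_force: [-0.1, 0.2, -0.3]
grip_width: 0.0002
```

```bash
python3 d.py 0.446 0.0218 0.15 82.2; python3 look.py l9;python3 caps.py
python3 - <<'E'
from h import *
d=np.load('sideL.npz'); f={k:d[k] for k in d}
cv2.imwrite('pics/l9s.png',cv2.resize(f['image'][150:220,275:360,::-1],None,fx=8,fy=8,interpolation=cv2.INTER_CUBIC))
E
```

```text
t 49.78 p [0.5007 0.1633 0.2396] yaw 82.63 down [ 4.e-04 -6.e-04 -1.e+00] F [-0.1  0.2 -0.3] w 0.0002 j [-0.48  0.24  0.06  1.92 -0.02  0.97  1.02]
tool shift mm (at present yaw) [ -36.1   89.6 -147.3] len 0.1761
turn about tool y 0.43
shift mm after turn [ -35.    89.6 -147.5]
[309, 158, 11, 9, 73] [314.2 162.4] [0.6427 0.0254 0.137 ]
[290, 163, 10, 9, 69] [294.2 167.1] [0.6023 0.0741 0.137 ]
[285, 181, 9, 9, 68] [289.  185.1] [0.5416 0.062  0.137 ]
[319, 190, 9, 9, 66] [323.1 193.7] [ 0.5592 -0.0431  0.137 ]
[298, 195, 10, 9, 67] [302.7 198.7] [0.5191 0.0053 0.137 ]
```

View pics/l9.png

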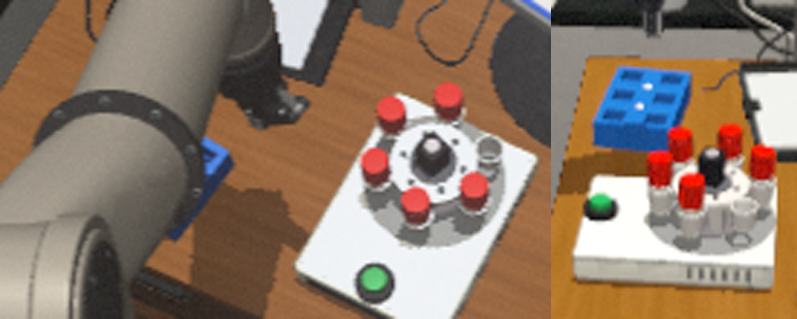

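View pics/l9s.png

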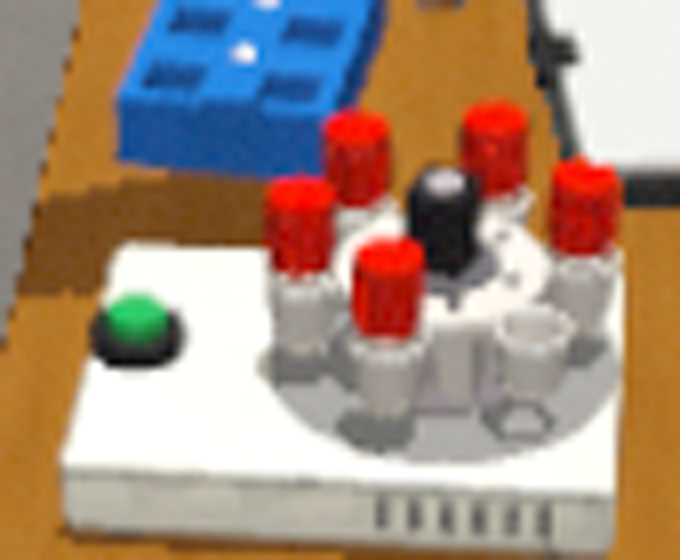

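All five sit upright in sockets at like heights, and the rack is empty. Checking cap-top heights by depth.

```bash
python3 - <<'E'
from h import *
P=[(.6422,.0251),(.6031,.0732),(.5419,.0634),(.5589,-.0426),(.5198,.0055)]
for n in('top','side'):
    d=np.load(n+'L.npz'); f={k:d[k] for k in d}; w=cloud(f)
    b=np.array([-.0018,-.0015]) if n=='top' else np.array([.0,.0035])
    for p in P:
        c=np.array(p)+b; m=(np.hypot(w[...,0]-c[0],w[...,1]-c[1])<.010)&(w[...,2]>.12)
        print(n,p,m.sum(),np.median(w[m][:,2]).round(4),np.percentile(w[m][:,2],[75,95]).round(4))
E
```

```text
top (0.6422, 0.0251) 31 0.1392 [0.1412 0.1432]
top (0.6031, 0.0732) 30 0.1377 [0.1398 0.1451]
top (0.5419, 0.0634) 31 0.1381 [0.1414 0.143 ]
top (0.5589, -0.0426) 32 0.1407 [0.1425 0.1475]
top (0.5198, 0.0055) 33 0.1398 [0.1413 0.1437]
side (0.6422, 0.0251) 10 0.14 [0.141 0.142]
side (0.6031, 0.0732) 12 0.1404 [0.1421 0.1435]
side (0.5419, 0.0634) 15 0.1395 [0.1404 0.1423]
side (0.5589, -0.0426) 16 0.1406 [0.1414 0.1422]
side (0.5198, 0.0055) 17 0.1391 [0.1414 0.1423]
```

All cap tops are at 0.139 ± 0.002 m, as expected when seated. Now the button, with jaws shut.

Emit:
jog_arm([
  [0,[-0.006,0.01,-0.025],[0,0,0]],
  [0,[-0.007,0.01,-0.03],[0,0,0]],
  [0,[-0.007,0.015,-0.03],[0,0,0]],
  [0,[-0.007,0.015,-0.03],[0,0,0]],
  [0,[-0.007,0.015,-0.02],[0,0,0]],
  [0,[-0.002,0.015,-0.012],[0,0,0]],
  [0,[0,0.01,0],[0,0,0]],
  [0,[0,0,0],[0,0,0]],
  [0,[0,0,0],[0,0,0]],
  [0,[0,0,0],[0,0,0]],
])

```text
clock: 50.72
tcp_pos: [0.4466, 0.0228, 0.1502]
orientation: [-1.568, 0.1, -0.102]
contact_force: [0.8, 0.1, 0.3]
grip_width: -0.0001
```

Emit:
jog_arm([
  [0,[0,0,0],[0,0,0]],
  [0,[0,0,0],[0,0,0]],
  [0,[0,0,0],[0,0,0]],
])

```text
clock: 50.97
tcp_pos: [0.4463, 0.0233, 0.1501]
orientation: [-1.568, 0.099, -0.101]
contact_force: [-0.6, -0.1, -0.4]
grip_width: -0.0002
```

```bash
python3 d.py 0.4455 0.0216 0.084 82.2; python3 look.py l10
```

```text
t 50.97 p [0.4463 0.0233 0.1501] yaw 82.69 down [ 1.e-03  3.e-04 -1.e+00] F [-0.6 -0.1 -0.4] w -0.0002 j [-0.29  0.24  0.11  2.18 -0.04  0.72  1.29]
tool shift mm (at present yaw) [-0.7 66.1 -1.8] len 0.0661
turn about tool y 0.49
shift mm after turn [-0.7 66.1 -1.8]
```

View pics/l10.png

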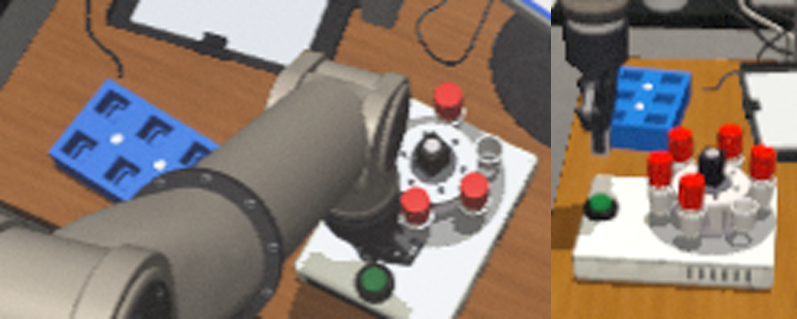

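Emit:
jog_arm([
  [0,[-0.001,0.02,-0.001],[0,0,0]],
  [0,[0,0.02,0],[0,0,0]],
  [0,[0,0.015,0],[0,0,0]],
  [0,[0,0.007,0],[0,0,0]],
  [0,[0,0,0],[0,0,0]],
  [0,[0,0,0],[0,0,0]],
])

```text
clock: 51.57
tcp_pos: [0.4449, 0.0221, 0.0877]
orientation: [-1.569, 0.101, -0.1]
contact_force: [0.4, 0.6, -0.5]
grip_width: 0.0001
```

```bash
python3 d.py 0.4455 0.0216 0.076 82.2
```

```text
t 51.57 p [0.4449 0.0221 0.0877] yaw 82.67 down [-3.e-04 -1.e-04 -1.e+00] F [ 0.4  0.6 -0.5] w 0.0001 j [-0.27  0.36  0.1   2.23 -0.07  0.56  1.32]
tool shift mm (at present yaw) [ 0.7 11.7 -0.4] len 0.0118
turn about tool y 0.47
shift mm after turn [ 0.7 11.7 -0.4]
```

Emit:
jog_arm([
  [0,[0,0.004,0],[0,0,0]],
  [0,[0,0.003,0],[0,0,0]],
  [0,[0,0.002,0],[0,0,0]],
  [0,[0,0.002,0],[0,0,0]],
  [0,[0,0,0],[0,0,0]],
])

```text
clock: 51.98
tcp_pos: [0.446, 0.0222, 0.0794]
orientation: [-1.567, 0.1, -0.102]
contact_force: [-10.1, -0.8, 40.7]
grip_width: -0.0001
```

```bash
python3 d.py 0.4455 0.0216 0.076 82.2
```

```text
t 51.98 p [0.446  0.0222 0.0794] yaw 82.63 down [ 0.0018  0.001  -1.    ] F [-10.1  -0.8  40.7] w -0.0001 j [-0.27  0.37  0.1   2.23 -0.07  0.54  1.32]
tool shift mm (at present yaw) [-0.4  3.4 -0.7] len 0.0035
turn about tool y 0.43
shift mm after turn [-0.4  3.4 -0.7]
```

40 N at z=0.0794: probably the button's end stop. Easing up to read the force profile.

Emit:
jog_arm([
  [0,[0,-0.001,0],[0,0,0]],
  [0,[0,0,0],[0,0,0]],
])

```text
clock: 52.15
tcp_pos: [0.4459, 0.0222, 0.0797]
orientation: [-1.567, 0.099, -0.103]
contact_force: [-6.2, -0.9, 27.9]
grip_width: -0.0002
```

Emit:
jog_arm([
  [0,[0,-0.001,0],[0,0,0]],
  [0,[0,0,0],[0,0,0]],
])

```text
clock: 52.32
tcp_pos: [0.4458, 0.0222, 0.0799]
orientation: [-1.568, 0.099, -0.103]
contact_force: [-2.8, 0.2, 14.6]
grip_width: -0.0001
```

Emit:
jog_arm([
  [0,[0,-0.001,0],[0,0,0]],
  [0,[0,0,0],[0,0,0]],
])

```text
clock: 52.48
tcp_pos: [0.4458, 0.0222, 0.0805]
orientation: [-1.568, 0.099, -0.103]
contact_force: [-0.2, 0.2, 4.0]
grip_width: -0.0
```

Emit:
jog_arm([
  [0,[0,-0.002,0],[0,0,0]],
  [0,[0,0,0],[0,0,0]],
])

```text
clock: 52.65
tcp_pos: [0.4457, 0.0222, 0.0823]
orientation: [-1.568, 0.099, -0.102]
contact_force: [1.7, -0.5, 4.0]
grip_width: 0.0003
```

Emit:
jog_arm([
  [0,[0,-0.002,0],[0,0,0]],
  [0,[0,0,0],[0,0,0]],
])

```text
clock: 52.82
tcp_pos: [0.4456, 0.0222, 0.084]
orientation: [-1.568, 0.099, -0.102]
contact_force: [1.8, -0.3, 2.4]
grip_width: -0.0001
```

The force profile is a 4–5 N spring above a hard stop at z≈0.080. That shows full travel, so the press counted. Retreating.

Emit:
jog_arm([
  [0,[0,-0.01,0],[0,0,0]],
  [0,[0,-0.03,0],[0,0,0]],
  [0,[0,-0.03,0],[0,0,0]],
  [0,[0,-0.035,0],[0,0,0]],
  [0,[0,-0.035,0.02],[0,0,0]],
  [0,[0,-0.01,0.035],[0,0,0]],
  [0,[0,0,0.035],[0,0,0]],
  [0,[0,0,0.035],[0,0,0]],
  [0,[0,0,0.035],[0,0,0]],
  [0,[0,0,0.025],[0,0,0]],
])

```text
clock: 53.65
tcp_pos: [0.4672, 0.2085, 0.2338]
orientation: [-1.568, 0.1, -0.098]
contact_force: [0.2, 0.2, 0.2]
grip_width: -0.0001
```

Emit:
jog_arm([
  [0,[0,0,0],[0,0,0]],
  [0,[0,0,0],[0,0,0]],
  [0,[0,0,0],[0,0,0]],
  [0,[0,0,0],[0,0,0]],
  [0,[0,0,0],[0,0,0]],
  [0,[0,0,0],[0,0,0]],
])

```text
clock: 54.15
tcp_pos: [0.4684, 0.2044, 0.2336]
orientation: [-1.569, 0.102, -0.102]
contact_force: [-0.2, 0.5, -0.2]
grip_width: -0.0
```

```bash
python3 d.py; python3 look.py l11; python3 caps.py
python3 - <<'E'
from h import *
d=np.load('sideL.npz'); f={k:d[k] for k in d}
cv2.imwrite('pics/l11s.png',cv2.resize(f['image'][140:340,255:405,::-1],None,fx=3,fy=3,interpolation=cv2.INTER_CUBIC))
for n,c in(('top',(.4441,.0201)),('side',(.4444,.0247))):
    d=np.load(n+'L.npz'); f={k:d[k] for k in d}; w=cloud(f); m=np.hypot(w[...,0]-c[0],w[...,1]-c[1])<.009; print(n,'btn z',np.median(w[m][:,2]))
    d=np.load(n+'0.npz'); w=cloud({k:d[k] for k in d}); m=np.hypot(w[...,0]-c[0],w[...,1]-c[1])<.009; print('  at start',np.median(w[m][:,2]))
E
```

```text
t 54.15 p [0.4684 0.2044 0.2336] yaw 82.57 down [-2.e-04 -3.e-04 -1.e+00] F [-0.2  0.5 -0.2] w -0.0 j [-0.54  0.23  0.01  1.96 -0.    0.95  0.91]
[309, 158, 11, 9, 74] [314.3 162.4] [0.6427 0.0252 0.137 ]
[290, 163, 10, 9, 70] [294.2 167.1] [0.6024 0.0742 0.137 ]
[285, 181, 9, 9, 69] [289.  185.1] [0.5417 0.0622 0.137 ]
[319, 190, 9, 9, 66] [323.1 193.7] [ 0.5592 -0.0431  0.137 ]
[298, 195, 10, 9, 67] [302.7 198.7] [0.5191 0.0053 0.137 ]
top btn z 0.0628682045164306
  at start 0.0633623777167307
side btn z 0.06895917145521513
  at start 0.06675549904374922
```

View pics/l11s.png

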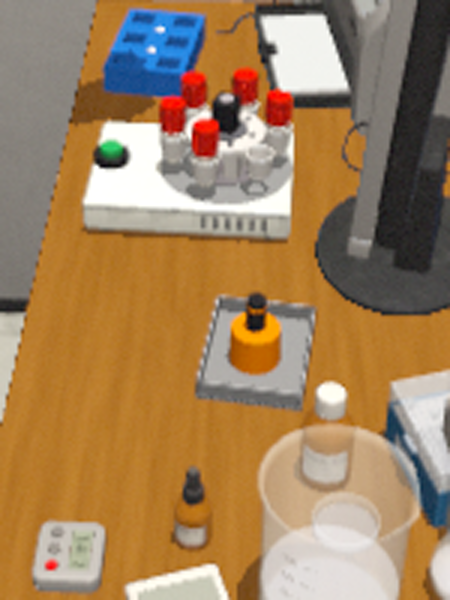

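View pics/l11.png

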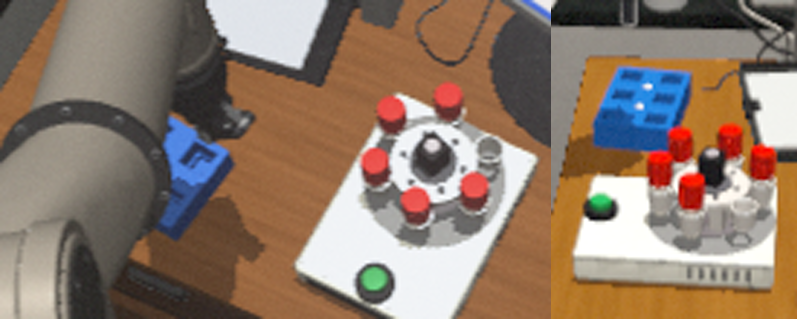

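The cap is upright in the tray at side view (341,245), and the five vials are seated. The button is back up, the bottles and timer are untouched, and the arm is clear. Handing in.

```bash
python3 -c "
from bench import r
print(r.hand_in())"
```

```text
the job is handed in; nothing more can be done
None
```

I carried out the whole job and handed it in at about 54 s of the 210 s. `hand_in` gives no verdict, so the result rests on my own checks.

**What I did**
- **Dust cap:** it stands upright in the grey tray.
- **Rotor:** it went straight down on the splines with the slots turned to the rib direction I read in the top picture. The gripper height and a rise in force showed it resting on the deck.
- **Vials:** all five in the rack are in sockets 0 degrees (turned onto the shaft at 69°), 60, 120, 180 and 300 from the gripped axis. One socket stays empty.
- **Start button:** I pressed it to its stop, felt the 4–5 N spring on the way back, and let it come up.

**Last checks**
- The vial caps sat within about 2 mm of the predicted socket centres, with their tops at z = 0.139 ± 0.002 m as expected when seated.
- The button top read 63 mm from the top camera and 69 mm from the side camera. At the start they read 63 and 67 mm, so it is back up.
- The cap is upright, the bottles and timer look untouched, and the arm is clear at zero force.

**What went wrong or disagreed**
- **First vial:** my first try landed on a socket rim at 28 N and tipped the rotor briefly, because the arm had not settled when I measured. I lifted off, saw the rotor was back in place, and the second try seated cleanly.
- **Button press:** the finger force reached about 41 N at the button's stop, just over the 40 N limit stated for the arm and gripper body. The contact was at the fingertips.
- **Cameras:** the two disagreed by about 5 mm in y, so I corrected positions using the gripper's own readings.

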